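# Pull the index plunger of the tilted sample wheel and hold it out

### The job

The round sample wheel on the stand at the front of the hood is locked by a sprung index plunger in front of its lower rim. Take the plunger's black barrel knob, pull it straight out along its own axis until it is fully back and the pin is clear of its hole in the wheel, and finish while still holding it there in the gripper: do not let it spring back. Leave the vial and the dropper bottle behind the stand as they are.

Things in the scene. Friction and masses are not known exactly. Their poses are not given: they have to be found in the camera images.
- index_stand: Fixed grey stand on the worktop just inside the hood's front sill. Base plate 130 x 100 x 12 mm; origin under the base on the worktop, z up; its -x axis points to the front, out of the hood (world -y, within 16 degrees). Its column, clamped at a height that varies by 50 mm, carries the aluminium wheel (132 mm across, 12 mm thick), its face looking forward and 50 degrees up.
- hub (a point): Front of the steel nut (34 mm across) in the wheel's middle, with the stand's axes. Round the stand: the hood's solid left side wall stands between the robot's base and the stand: x 0.365 to 0.42 m, from y = -0.465 m inwards, too tall to pass over. The raised sash's lower edge hangs 0.454 m up at y -0.45 to -0.41 m. Front sill 30 mm high. Come round the wall's front end and under the sash, fingers pointing into the hood and down.
- knob (a point): Centre of the plunger's black barrel knob, a cylinder 20 mm across and 30 mm long, 130 to 180 mm above the worktop before the wheel's lower rim; moves with it. Site z axis = the plunger's axis, pointing the way it is pulled: out of the hood and 50 degrees up. Grip across the barrel, fingers along -z, any turn about z. Fixed steel housing (32 mm across) begins 30 mm from the centre along -z.
- plunger (a joint): How far the plunger is drawn out: 0 m seated with the pin in the wheel's hole, 0.018 m at its stop, fully back. The pin is out of the hole from about 0.012 m. The spring pulls it home with about 6 N when seated and 12 N at the stop; it does not latch.
- vial_mid (a point): Middle (37 mm up) of a loose small bottle with a screw cap, 40 mm across, 74 mm tall, standing behind the stand. Bystander.
- dropper_mid (a point): Middle (52 mm up) of a loose amber dropper bottle, 29 mm across, 104 mm tall, standing behind the stand. Bystander.
There are look-alikes about, which are no part of the job. Of the things that look like the part that bears dropper_mid, the larger one is meant.

How it is judged (in metres and radians):
At the end, for the whole second after the job is handed in: The fingers hold the plunger (over 2 N) drawn out by more than 14.5 mm of its 18 mm, through the last second; the vial and the dropper bottle stand upright (value of joint plunger above 0.0145 m and contact force between the fingers and plunger above 2 N and angle between each of vial_mid, dropper_mid's own z axis and vertical below 0.2 rad); the arm keeps its last pose, push and grip.
It fails at once if the vial or the dropper bottle is shoved over 30 mm or knocked over ((distance of vial_mid from where it was at the start of the episode above 0.03 m or angle between vial_mid's own z axis and vertical above 0.5 rad) or (distance of dropper_mid from where it was at the start of the episode above 0.03 m or angle between dropper_mid's own z axis and vertical above 0.5 rad)).
It also fails if it takes over 32 s, if anything falls off the work surface, if the arm or the gripper's body presses on something with over 40 N, if the wrist force passes 120 N, or if a joint passes its speed limit or range.

### The arm

A 7-joint arm with a two-finger parallel gripper is mounted at the origin on a cart in front of the work surface, level with it; the furniture and walls round the work are solid. World frame = base frame: x ahead of the robot, y to its left, z up, the work surface at z = 0. Lengths are in mm, angles in rad, forces in N, time in s.
With the tool pointing down it reaches from about 400 to 875 mm from the base axis. Payload 4.4 kg.
Tool frame: the origin (TCP) lies at the very end of the fingers, on their centre line; the grasp point (between the pads) lies 19 mm behind it; z points along the fingers, y is the direction in which the jaws open and shut (so a half turn about z gives the same grasp; the last joint's range is limited). The gripper opens to 85 mm and grips with 20 to 120 N. Pads are 22 mm wide; open, the fingers measure 114 mm over their backs; the gripper's body (76 mm by 85 mm) begins 54 mm behind the grasp point. The pads swing forward as they close: fully open they stand 13 mm farther back than shut.
Start: joints at [1.206, 0.628, 0.038, 1.517, -0.027, 0.996, -0.02], TCP at [191.372, -621.205, 193.413] pointing down, gripper open.
Joint ranges: [-3.06, 3.06], [-0.37, 2.12], [-1.25, 1.32], [0.18, 2.47], [-1.1, 4.24], [0.23, 1.98], [-2.94, 2.94]. Speed limits (rad/s): [2.57, 2.57, 3.14, 3.14, 3.14, 3.14, 3.14].

### API

Orientations are given as [roll, pitch, yaw] about the fixed x, y, z axes, in that order (R = Rz(yaw) Ry(pitch) Rx(roll)).
In Python, from cell import read_state, get_image, finish_job gives the robot as it stands.
- The arm moves only by the tool carry_out, never from a script. Its argument "series" is a list that holds one entry, the list of rows, each a list of 7 numbers: the shift along the tool's x, y, z in cm, then the turn, a rotation vector about the tool's x, y, z in rad, then the finger opening in cm, from 0 to 8.54. In form: [[[x, y, z, wx, wy, wz, grip], ...]]. A call has 1 to 5 rows; each row is the pose to reach, as a shift and turn from the pose commanded when the call began, along the tool's axes at that moment; what a row does not reach only later rows make up. A row lasts 1/12 s, in which the tool goes at most 41.7 mm and 7.16 degrees, less where a joint would pass 70% of its speed; a pose out of reach is approached as far as the arm can. A call with a gripper value outside its range is refused whole. The fingers move at their own pace and stop on an object; the grip force is fixed at half the most. Time passes only in rows, so rows that repeat a pose let the fingers close. It gives the time, the measured TCP pose, the force and the opening at its end, in the units of the state.
- read_state(): the state, without advancing time (a new reading comes with each control period).
- get_image(name): name is "scene" or "top" or "wrist"; returns a dict with "img" (384x512x3 uint8, blue, green, red), "z_map" (384x512 float32, mm along the optical axis (not along the pixel's ray), 0 where there is no reading), "mtx" (3x3 intrinsics, pixels), "T" (4x4, takes a point from camera to world coordinates); the wrist camera has in their place "T_tool_cam" (4x4, takes a point from camera to tool coordinates, whose origin is the TCP and whose axes are the flange's). Camera axes: x right, y down, z forward; pixel columns grow to the right and rows downward; lengths in mm; the calibration is good to about 2 mm. A picture is of the moment at which its call begins: read the wrist's pose just before it.
- finish_job(): hands the job in, once; it reports no verdict.
The state is a dict: "clock": time; "qpos": joint angles; "qd": joint speeds; "tau": joint torques, N m; "eef_pos": TCP position; "tool_rot": TCP orientation; "force": force on the tool from outside, world axes, zero at the start; "torque": the same for the moment, N m; "width": finger opening in mm.
Only numpy, scipy, OpenCV 4.12 (cv2) and the standard library are available. Lean on these libraries where they do the work, as an engineer would, in place of code of your own. Each camera call takes 0.05 s, during which the arm holds its last target.

## Working session

There is one attempt and no reset: what is moved stays moved. The work goes in short steps, Python scripts to look and compute and a tool call to move; the robot and the scene stay as the last step left them, time stands still between calls to the robot, and variables do not carry over. Pictures are saved under pics/ and viewed, and the job is handed in when it is done.

Besides the shell and the picture viewer there is one more tool, called by a JSON object that holds its "name" and its "arguments", one argument or row to a line. carry_out: Moves the arm, as the interface text tells. Its arguments: {"type":"object","properties":{"series":{"type":"array","items":{"type":"array","items":{"type":"array","items":{"type":"number"}}}}},"required":["series"]}

```bash
ls; mkdir -p pics; python3 - <<'E'
from cell import *
import cv2
s=read_state();print({k:s[k] for k in s})
for n in ("scene","top","wrist"):
    d=get_image(n);cv2.imwrite(f"pics/{n}0.png",d["img"]);print(n,d["mtx"].tolist(),d.get("T",d.get("T_tool_cam")))
E
```

```text
pics
{'clock': 0.0, 'qpos': array([ 1.20618921,  0.6293291 ,  0.03843525,  1.51839582, -0.02695696,
        0.99631536, -0.01999336]), 'qd': array([ 0.00072111, -0.00194814,  0.00131815, -0.00036652,  0.00037807,
        0.00045032, -0.00063389]), 'tau': array([-5.09118490e-04, -5.63407660e+01,  1.22583076e+00, -1.93449068e+01,
        1.09753740e-02,  1.04301138e-02, -6.43088910e-06]), 'eef_pos': array([ 191.15241279, -620.50615669,  192.49120576]), 'tool_rot': array([-3.13966365e+00,  5.74712896e-05,  2.98842033e-01]), 'force': array([-0.27853463,  0.50120577,  0.24855551]), 'torque': array([-0.02052322,  0.02852291,  0.00831415]), 'width': 85.60038610863243}
scene [[430.97465371050185, 0.0, 254.95449007645283], [0.0, 430.97465371050185, 199.79017328758061], [0.0, 0.0, 1.0]] [[ 1.27174042e-01  7.63797550e-01 -6.32803338e-01  1.15866667e+03]
 [ 9.91853066e-01 -9.31897969e-02  8.68513515e-02 -2.60263186e+02]
 [ 7.36603494e-03 -6.38693169e-01 -7.69426265e-01  8.52918818e+02]
 [ 0.00000000e+00  0.00000000e+00  0.00000000e+00  1.00000000e+00]]
top [[362.14844526903414, 0.0, 257.3213422247622], [0.0, 362.14844526903414, 189.0610496963357], [0.0, 0.0, 1.0]] [[ 2.97001501e-02 -9.96269312e-01  8.10269013e-02  4.93142942e+02]
 [-9.99058586e-01 -2.70232344e-02  3.39365175e-02 -1.76198292e+02]
 [-3.16203020e-02 -8.19585411e-02 -9.96134004e-01  9.68922039e+02]
 [ 0.00000000e+00  0.00000000e+00  0.00000000e+00  1.00000000e+00]]
wrist [[307.4460820105678, 0.0, 250.3446381409614], [0.0, 307.4460820105678, 192.44731472119702], [0.0, 0.0, 1.0]] [[-9.83271308e-04 -9.49267613e-01 -3.14467856e-01  8.08575538e+01]
 [ 9.99999517e-01 -9.35498352e-04 -3.02837134e-04  1.28544136e-01]
 [-6.71067703e-06 -3.14468001e-01  9.49268074e-01 -1.80940494e+02]
 [ 0.00000000e+00  0.00000000e+00  0.00000000e+00  1.00000000e+00]]
```

View pics/scene0.png

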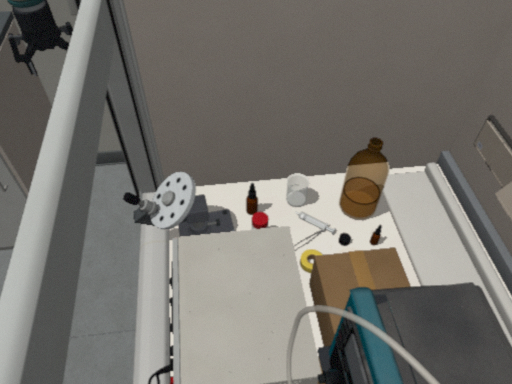

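View pics/top0.png

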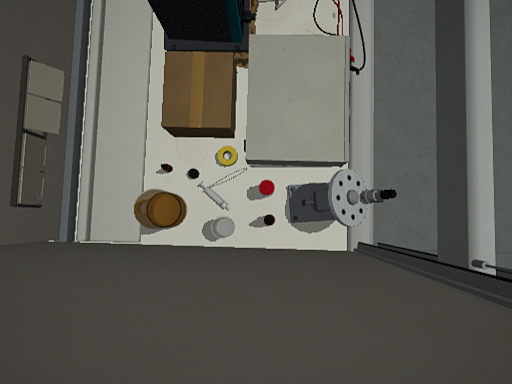

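View pics/wrist0.png

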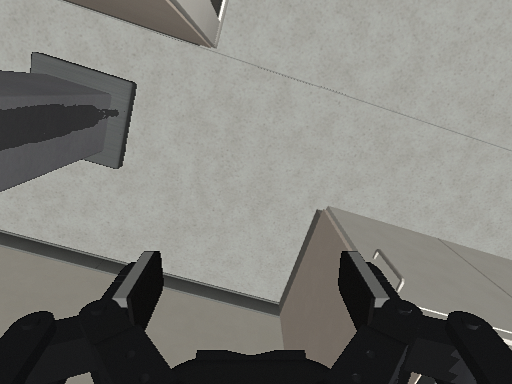

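The scene view shows the wheel at about (174,200) with the black knob at (132,199). In the top view the wheel is at (347,197) and the knob at (390,194). Next I'll enlarge both and measure.

```bash
cat > h.py <<'E'
import numpy as np,cv2
from cell import *
def dep(d,u,v,T=None):
    T=d["T"] if T is None else T
    K=d["mtx"];z=d["z_map"][v,u].astype(float)
    p=np.stack([(u-K[0,2])/K[0,0]*z,(v-K[1,2])/K[1,1]*z,z],-1)
    return p@T[:3,:3].T+T[:3,3]
def ray(d,u,v):
    K=d["mtx"];r=np.array([(u-K[0,2])/K[0,0],(v-K[1,2])/K[1,1],1]);r=d["T"][:3,:3]@r
    return d["T"][:3,3],r/np.linalg.norm(r)
def tri(a,b):
    (o1,r1),(o2,r2)=a,b
    A=np.stack([r1,-r2],1);t=np.linalg.lstsq(A,o2-o1,rcond=None)[0]
    p,q=o1+t[0]*r1,o2+t[1]*r2
    return (p+q)/2,np.linalg.norm(p-q)
E
python3 - <<'E'
from h import *
a=get_image("scene");b=get_image("top")
c1=cv2.resize(a["img"][165:245,110:210],None,fx=7,fy=7,interpolation=cv2.INTER_CUBIC)
c2=cv2.resize(b["img"][155:235,310:410],None,fx=7,fy=7,interpolation=cv2.INTER_CUBIC)
cv2.imwrite("pics/c1.png",c1);cv2.imwrite("pics/c2.png",c2)
for d,w,n in((a,(120,185,142,215),'s'),(b,(370,182,400,206),'t')):
    x0,y0,x1,y1=w
    vv,uu=np.mgrid[y0:y1,x0:x1];m=(d["img"][y0:y1,x0:x1].max(-1)<45)
    P=dep(d,uu[m],vv[m]);ok=(P[:,2]>110)&(P[:,2]<230);print(n,m.sum(),ok.sum(),np.median(P[ok],0),P[ok].min(0),P[ok].max(0),uu[m][ok].mean(),vv[m][ok].mean())
# wheel plane
for d,w in((a,(155,172,196,228)),(b,(326,166,369,226))):
    x0,y0,x1,y1=w
    vv,uu=np.mgrid[y0:y1,x0:x1];I=d["img"][y0:y1,x0:x1].astype(int);m=(I.min(-1)>150)
    P=dep(d,uu[m],vv[m]);P=P[(P[:,2]>120)&(P[:,2]<330)]
    for k in range(6):
        c=np.median(P,0) if k==0 else P.mean(0);U,S,V=np.linalg.svd(P-c,full_matrices=False);n=V[2]*np.sign(V[2][2]);e=(P-c)@n;P=P[abs(e)<max(2,2*np.median(abs(e)))]
    print(len(P),c,n,np.degrees(np.arcsin(n[2])),P.min(0),P.max(0))
E
```

```text
s 157 132 [ 562.49084847 -435.53222495  168.42721043] [ 550.10106449 -450.06220208  149.36694285] [ 567.71448273 -422.22642086  180.02079034] 131.29545454545453 198.6060606060606
t 153 150 [ 554.73441149 -432.81699429  168.51526116] [ 538.90826882 -453.41656212  110.35048136] [ 566.9810591  -405.22759297  180.34407442] 385.9066666666667 194.49333333333334
1016 [ 553.83736796 -349.26402903  152.0165711 ] [ 0.06853015 -0.63800677  0.76697521] 50.0830370328892 [ 485.66955872 -392.26818412  120.21972885] [ 614.98342105 -309.70136797  185.29235595]
73 [ 540.7390397  -343.04054097  155.9245338 ] [ 0.06616142 -0.63575514  0.76905011] 50.268665940244716 [ 486.97057922 -372.89829798  129.88385485] [ 611.75962771 -311.12454456  183.55345094]
```

View pics/c1.png

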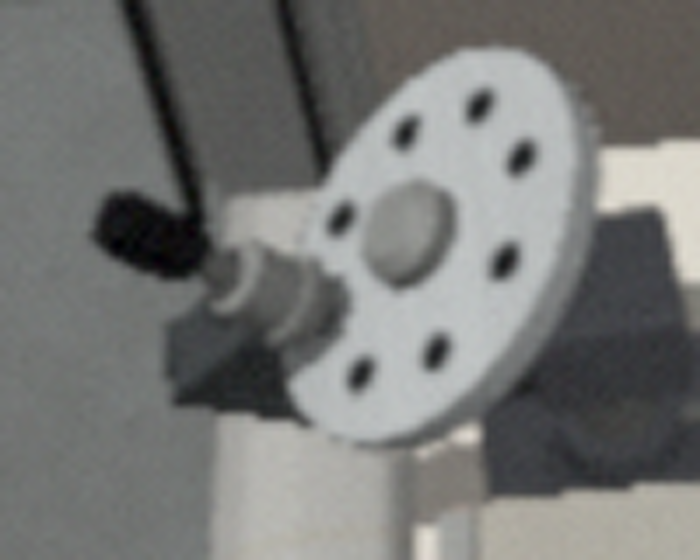

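View pics/c2.png

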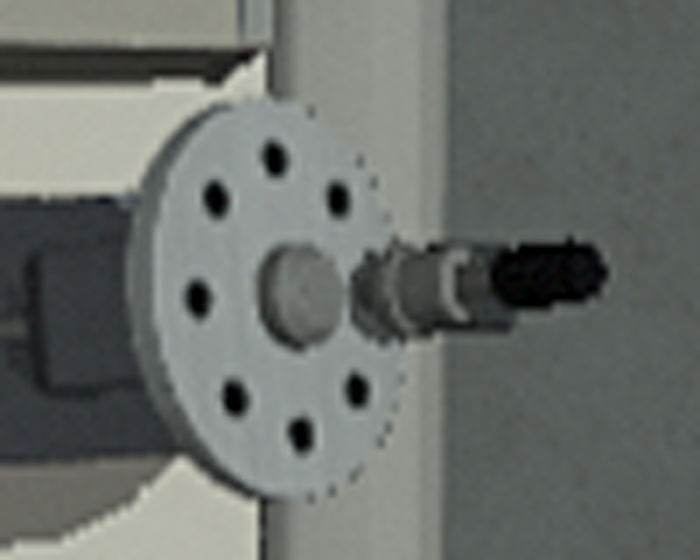

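```bash
python3 - <<'E'
from h import *
from scipy.optimize import least_squares
a=get_image("scene");b=get_image("top")
n=np.array([.067,-.637,.768]);n/=np.linalg.norm(n)
print(tri(ray(a,131.4,198.6),ray(b,388.6,194)))
Q=[]
for d,w,t in((a,(120,185,142,215),'s'),(b,(379,182,400,206),'t')):
    x0,y0,x1,y1=w
    vv,uu=np.mgrid[y0:y1,x0:x1];m=(d["img"][y0:y1,x0:x1].max(-1)<45)
    P=dep(d,uu[m],vv[m]);P=P[(P[:,2]>140)&(P[:,1]<-420)]
    r=np.cross(n,[1,0,0]);r/=np.linalg.norm(r);s=np.cross(r,n)
    f=lambda x:np.hypot(P@r-x[0],P@s-x[1])-10
    c0=np.median(P,0)-[0,0,8]
    k=least_squares(f,[c0@r,c0@s],loss='soft_l1');
    al=P@n;g=abs(k.fun)<3
    q=np.percentile(al[g],[1,5,50,95,99]);C=k.x[0]*r+k.x[1]*s
    print(t,len(P),g.sum(),np.sqrt(np.mean(k.fun[g]**2)) if 1 else 0,q-q[2],C+n*(q[0]+q[-1])/2)
print(r,s)
# nut
for d,u,v in((a,110+405/7,165+235/7),(b,310+300/7,155+297/7)):print(dep(d,np.array([int(round(u))]),np.array([int(round(v))])))
# wall/sash
E
```

```text
(array([ 555.74652897, -438.18157157,  161.95391693]), np.float64(1.6927134705271922))
s 131 119 1.1620091274334707 [-15.75290263 -13.78858583   0.          13.12387621  14.02094308] [ 555.93989984 -439.09717167  163.87331283]
t 129 110 1.206011992164178 [-17.00194997 -15.27775831   0.          12.1037444   13.31822751] [ 555.70010851 -437.85865524  162.76108504]
[-0.          0.7696979   0.63840829] [ 0.99775316  0.0427716  -0.05156765]
[[ 558.83116573 -363.07135967  153.20012534]]
[[ 547.07043691 -361.71612744  159.38124273]]
```

{"name": "carry_out", "arguments": {
  "series": [
    [[0,0,0,0.115,0.035,0,8.5],[0,0,0,0.23,0.07,0,8.5],[0,0,0,0.345,0.105,0,8.5],[0,0,0,0.46,0.14,0,8.5],[0,0,0,0.57,0.18,0,8.5]]
  ]
}}

```text
clock: 0.77
eef_pos: [191.5, -621.7, 194.9]
tool_rot: [-2.564, -0.172, 0.248]
force: [0.4, -2.4, -1.0]
width: 85.2
```

```bash
cat >> h.py <<'E'
import json
def log():
    s=read_state();d={k:np.round(s[k],4).tolist() for k in s}
    open('log.jsonl','a').write(json.dumps(d)+'\n');print(d['clock'],'q',np.round(d['qpos'],3),'p',np.round(d['eef_pos'],1),'r',np.round(d['tool_rot'],3),'F',np.round(d['force'],1),'w',d['width'])
    return s
E
python3 -c "
from h import *
log()"
```

```text
0.7667 q [ 1.321  1.069 -0.014  0.74  -0.147  1.912  0.031] p [ 191.5 -621.7  194.9] r [-2.564 -0.172  0.248] F [ 0.4 -2.4 -1. ] w 85.2189
```

```bash
cat >> h.py <<'E'
from scipy.spatial.transform import Rotation as Ro
def Rt(s): return Ro.from_euler('xyz',s['tool_rot']).as_matrix()
def plan(P,R):
    s=read_state();C=Rt(s);d=C.T@(np.array(P)-s['eef_pos'])/10;w=Ro.from_matrix(C.T@R).as_rotvec()
    print('shift cm',np.round(d,2),'rot',np.round(w,3),'deg',np.degrees(np.linalg.norm(w)).round(1))
E
python3 -c "
from h import *
s=read_state();print(Rt(s).round(3));print((Rt(s).T@np.array([8,0,4])).round(2))"
```

```text
[[ 0.955  0.297  0.005]
 [ 0.242 -0.789  0.565]
 [ 0.171 -0.538 -0.825]]
[ 8.33  0.22 -3.26]
```

{"name": "carry_out", "arguments": {
  "series": [
    [[0,0,0,0,0,0.12,8.5],[2.5,0,0,0,0,0.24,8.5],[5,0,0,0,0,0.36,8.5]]
  ]
}}

```text
clock: 1.02
eef_pos: [237.2, -609.5, 197.9]
tool_rot: [-2.54, 0.037, -0.061]
force: [1.6, 0.5, 0.7]
width: 85.0
```

```bash
python3 -c "
from h import *
log()"
```

```text
1.0167 q [ 1.242  1.069  0.066  0.737 -0.232  1.914 -0.366] p [ 237.2 -609.5  197.9] r [-2.54   0.037 -0.061] F [1.6 0.5 0.7] w 84.9579
```

{"name": "carry_out", "arguments": {
  "series": [
    [[2,0,-2,0,-0.12,0,8.5],[4,0,-4,0,-0.24,0,8.5]]
  ]
}}

```text
clock: 1.18
eef_pos: [284.8, -611.4, 219.0]
tool_rot: [-2.592, 0.085, 0.014]
force: [11.1, 3.5, -2.3]
width: 84.9
```

```bash
python3 -c "
from h import *
log()"
```

```text
1.1833 q [ 1.15   1.083  0.074  0.624 -0.195  1.978 -0.406] p [ 284.8 -611.4  219. ] r [-2.592  0.085  0.014] F [11.1  3.5 -2.3] w 84.8704
```

```bash
cat > fit.py <<'E'
from h import *
from scipy.optimize import least_squares
S=[json.loads(l) for l in open('log.jsonl')]
S.insert(0,dict(qpos=[1.20618921,0.6293291,0.03843525,1.51839582,-0.02695696,0.99631536,-0.01999336],eef_pos=[191.15,-620.5,192.5],tool_rot=[-3.13966,0.00006,0.29884]))
def fk(x,q,sg=None,full=False):
    h,L1,L2,L3,a,c,b0,b7,s1=x[:9]
    T=np.eye(4);pts=[]
    def rz(t):
        M=np.eye(4);M[:3,:3]=Ro.from_euler('z',t).as_matrix();return M
    def ry(t):
        M=np.eye(4);M[:3,:3]=Ro.from_euler('y',t).as_matrix();return M
    def tr(X,Z):
        M=np.eye(4);M[0,3]=X;M[2,3]=Z;return M
    sg=SG if sg is None else sg
    T=rz(b0+sg[0]*q[0])@tr(s1,h);pts.append(T[:3,3])
    T=T@ry(q[1])@rz(sg[1]*q[2])@tr(a,L1);pts.append(T[:3,3])
    T=T@ry(q[3])@tr(-a,0)@rz(sg[2]*q[4])@tr(0,L2);pts.append(T[:3,3])
    T=T@ry(q[5])@tr(c,0)@rz(b7+sg[3]*q[6])@tr(0,L3);pts.append(T[:3,3])
    return (T,pts) if full else T
def res(x,sg):
    r=[]
    for s in S:
        T=fk(x,s['qpos'],sg);r+=list((T[:3,3]-s['eef_pos'])/2)
        r+=list(Ro.from_matrix(Ro.from_euler('xyz',s['tool_rot']).as_matrix().T@T[:3,:3]).as_rotvec()*100)
    r+=[x[4]/50,x[5]/50,x[8]/50]
    return r
if __name__=="__main__":
    import itertools
    out=[]
    for sg in itertools.product([1,-1],repeat=4):
      for b7 in(0,1.57,3.14,-1.57):
        k=least_squares(res,[340,450,400,350,0,0,-1.27-sg[0]*1.2,b7,0],args=(sg,),loss='linear')
        out.append((k.cost,sg,k.x))
    out.sort(key=lambda t:t[0])
    for o in out[:4]:print(round(o[0],2),o[1],o[2].round(3))
    json.dump([list(out[0][1]),list(out[0][2])],open('m.json','w'))
E
python3 fit.py
```

```text
8.06 (-1, -1, -1, -1) [ 3.45801e+02  5.28817e+02  3.83952e+02  3.71556e+02  2.17000e-01
 -1.46440e+01 -3.90000e-02  1.53700e+00  1.97700e+00]
8.06 (-1, -1, -1, -1) [ 3.45801e+02  5.28817e+02  3.83952e+02  3.71557e+02  2.17000e-01
 -1.46440e+01 -3.90000e-02  1.53700e+00  1.97600e+00]
8.06 (-1, -1, -1, -1) [ 3.45801e+02  5.28816e+02  3.83952e+02  3.71556e+02  2.17000e-01
 -1.46450e+01 -3.90000e-02  1.53700e+00  1.97700e+00]
8.06 (-1, -1, -1, -1) [ 3.45801e+02  5.28817e+02  3.83952e+02  3.71557e+02  2.17000e-01
 -1.46440e+01 -3.90000e-02  1.53700e+00  1.97600e+00]
```

```bash
cat > ik.py <<'E'
from fit import *
import fit
sg,x=json.load(open('m.json'));fit.SG=sg;x=np.array(x)
lo=np.array([-3.06,-.37,-1.25,.18,-1.1,.23,-2.94]);hi=np.array([3.06,2.12,1.32,2.47,4.24,1.98,2.94])
n=np.array([.067,-.637,.768]);n/=np.linalg.norm(n);K=np.array([555.8,-438.5,163.2])
def Rtool(psi):  # tool z=-n ; tool x = world-x-ish rotated psi about tool z
    z=-n;X=np.array([1,0,0])-z[0]*z;X/=np.linalg.norm(X);Y=np.cross(z,X)
    return np.stack([X,Y,z],1)@Ro.from_euler('z',psi).as_matrix()
def solve(P,R,q0,wpost=0.0,qp=None):
    def f(q):
        T=fk(x,q);r=list((T[:3,3]-P)/1)+list(Ro.from_matrix(R.T@T[:3,:3]).as_rotvec()*200)
        if qp is not None:r+=list(wpost*(q-qp))
        return r
    k=least_squares(f,np.clip(q0,lo+.03,hi-.03),bounds=(lo+.02,hi-.02));return k.x,np.abs(f(k.x)[:6]).max()
def segy(q):
    T,p=fk(x,q,full=True);p=np.array([[0,0,x[0]]]+[list(a) for a in p[1:]])
    best=1e9
    out=[]
    for a,b in zip(p[:-1],p[1:]):
        t=np.linspace(0,1,60)[:,None];L=a+(b-a)*t
        dx=np.maximum(np.maximum(365-L[:,0],L[:,0]-420),0);dy=np.maximum(-465-L[:,1],0)
        out.append(np.hypot(dx,dy).min())
    return np.array(out),p
E
cat > s.py <<'E'
from ik import *
rng=np.random.default_rng(0)
for off in(-16,60):
  res_=[]
  for psi in np.arange(-3.14,3.14,.4):
    R=Rtool(psi)
    for t in range(12):
        q0=rng.uniform(lo,hi);q,e=solve(K+n*off,R,q0)
        if e<1:
            c,p=segy(q);res_.append((c.min(),psi,q,c,p))
  res_.sort(key=lambda t:-t[0])
  print(off,len(res_))
  for r in res_[:14]:print(r[0].round(0),round(r[1],2),r[2].round(2),r[3].round(0),r[4][1].round(0),r[4][2].round(0))
E
time python3 s.py
```

```text
-16 94
64.0 2.46 [ 1.06  1.37 -1.23  0.6   0.6   1.95  2.67] [128.  64. 135.] [ 237. -463.  449.] [ 566. -661.  441.]
64.0 -1.94 [ 1.06  1.37 -1.23  0.6   0.6   1.95  0.79] [128.  64. 135.] [ 237. -463.  449.] [ 567. -661.  441.]
64.0 -2.34 [ 1.06  1.37 -1.23  0.6   0.6   1.95  1.19] [128.  64. 135.] [ 237. -463.  449.] [ 567. -661.  441.]
64.0 1.66 [ 1.06  1.37 -1.23  0.6   0.6   1.95 -2.81] [128.  64. 135.] [ 237. -463.  450.] [ 567. -661.  441.]
64.0 -0.34 [ 1.06  1.37 -1.22  0.6   0.59  1.95 -0.81] [128.  64. 135.] [ 237. -463.  450.] [ 567. -661.  441.]
64.0 2.46 [ 1.06  1.37 -1.22  0.6   0.58  1.94  2.68] [127.  64. 135.] [ 238. -463.  451.] [ 567. -661.  441.]
64.0 -3.14 [ 1.06  1.37 -1.22  0.6   0.58  1.94  1.99] [127.  64. 135.] [ 238. -463.  451.] [ 567. -661.  441.]
64.0 -0.34 [ 1.06  1.37 -1.21  0.6   0.58  1.94 -0.8 ] [127.  64. 135.] [ 238. -463.  451.] [ 567. -661.  441.]
62.0 2.46 [ 1.05  1.36 -1.18  0.6   0.55  1.94  2.69] [126.  62. 135.] [ 239. -461.  456.] [ 567. -660.  441.]
62.0 -2.74 [ 1.05  1.36 -1.18  0.6   0.55  1.94  1.61] [126.  62. 135.] [ 239. -461.  456.] [ 567. -660.  441.]
61.0 2.86 [ 1.05  1.36 -1.16  0.6   0.53  1.93  2.3 ] [125.  61. 135.] [ 240. -460.  458.] [ 567. -660.  441.]
61.0 -2.74 [ 1.05  1.35 -1.14  0.6   0.52  1.93  1.62] [125.  61. 135.] [ 240. -459.  460.] [ 567. -660.  441.]
60.0 -2.74 [ 1.05  1.35 -1.13  0.6   0.51  1.93  1.62] [124.  60. 135.] [ 241. -459.  462.] [ 567. -660.  441.]
59.0 0.06 [ 1.05  1.35 -1.12  0.6   0.5   1.93 -1.17] [124.  59. 135.] [ 241. -458.  463.] [ 567. -660.  441.]
60 0
real	4m55.316s
user	4m54.082s
sys	0m0.239s
```

```bash
cat >> ik.py <<'E'
def jac(q):
    T0=fk(x,q);J=np.zeros((6,7))
    for i in range(7):
        d=q.copy();d[i]+=1e-5;T=fk(x,d);J[:3,i]=(T[:3,3]-T0[:3,3])/1e-5/1000
        J[3:,i]=Ro.from_matrix(T[:3,:3]@T0[:3,:3].T).as_rotvec()/1e-5
    return T0,J
def track(q,P,R,steps=30,lam=1e-3,kn=0,qp=None,extra=40):
    """pinv path from fk(q) to P,R"""
    q=np.array(q,float);T0=fk(x,q);dr=Ro.from_matrix(R@T0[:3,:3].T).as_rotvec()
    for i in range(steps+extra):
        f=min(1,(i+1)/steps);Pd=T0[:3,3]+f*(P-T0[:3,3]);Rd=Ro.from_rotvec(f*dr).as_matrix()@T0[:3,:3]
        T,J=jac(q);e=np.r_[(Pd-T[:3,3])/1000,Ro.from_matrix(Rd@T[:3,:3].T).as_rotvec()]
        W=J.T@np.linalg.inv(J@J.T+lam*np.eye(6));dq=W@e
        if kn:dq+=(np.eye(7)-W@J)@(kn*(qp-q))
        q=np.clip(q+dq,lo,hi)
    T=fk(x,q);return q,np.linalg.norm(T[:3,3]-P),np.linalg.norm(Ro.from_matrix(R@T[:3,:3].T).as_rotvec())
E
cat > t.py <<'E'
from ik import *
for i in range(len(S)-1):
    q=np.array(S[i]['qpos']);print('meas',np.round(S[i+1]['qpos'],3))
    T=fk(x,np.array(S[i+1]['qpos']))
    for kn in(0,.02,.1):
        r=track(q,T[:3,3],T[:3,:3],kn=kn,qp=np.array(S[0]['qpos']));print(kn,r[0].round(3),r[1].round(2),r[2].round(3))
for s in S: T=fk(x,s['qpos']);print((T[:3,3]-s['eef_pos']).round(1),(Ro.from_matrix(Ro.from_euler('xyz',s['tool_rot']).as_matrix().T@T[:3,:3]).as_rotvec()).round(4))
E
python3 t.py
```

```text
meas [ 1.321  1.069 -0.014  0.74  -0.147  1.912  0.031]
0 [ 1.327  1.069 -0.033  0.74  -0.134  1.911  0.024] 0.0 0.0
0.02 [ 1.329  1.068 -0.041  0.741 -0.128  1.91   0.021] 0.19 0.0
0.1 [ 1.33   1.066 -0.045  0.746 -0.126  1.907  0.02 ] 0.92 0.0
meas [ 1.242  1.069  0.066  0.737 -0.232  1.914 -0.366]
0 [ 1.244  1.069  0.059  0.737 -0.228  1.914 -0.368] 0.0 0.0
0.02 [ 1.256  1.068  0.02   0.739 -0.201  1.91  -0.383] 0.19 0.0
0.1 [ 1.259  1.066  0.01   0.744 -0.194  1.906 -0.386] 0.95 0.0
meas [ 1.15   1.083  0.074  0.624 -0.195  1.978 -0.406]
0 [ 1.15   1.083  0.074  0.624 -0.195  1.978 -0.406] 0.0 0.0
0.02 [ 1.162  1.081  0.029  0.626 -0.163  1.974 -0.421] 0.25 0.0
0.1 [ 1.164  1.078  0.02   0.633 -0.156  1.969 -0.423] 1.22 0.0
[1.8 0.6 0. ] [-0.      0.0001  0.0048]
[1.2 0.1 0.3] [-0.007   0.0209 -0.002 ]
[-0.2 -0.5 -0.8] [ 0.001   0.0221 -0.002 ]
[-0.7  0.3  0.4] [ 0.003   0.0203 -0.0009]
```

```bash
cat >> ik.py <<'E'
def Rg(tau,psi,az=0):
    # tool z horizontally along -n rotated by az, tilt tau from vertical
    h=-np.array([n[0],n[1],0]);h/=np.linalg.norm(h);h=Ro.from_euler('z',az).as_matrix()@h
    z=np.sin(tau)*h+np.array([0,0,-np.cos(tau)]);X=np.array([1,0,0])-z[0]*z;X/=np.linalg.norm(X);Y=np.cross(z,X)
    return np.stack([X,Y,z],1)@Ro.from_euler('z',psi).as_matrix()
E
cat > t2.py <<'E'
from ik import *
q0=np.array(S[-1]['qpos'])
def show(l,r):
    c,p=segy(r[0]);print(l,r[0].round(2),'err',r[1].round(1),r[2].round(3),'clr',c.round(0),'elb',p[1].round(0),'wr',p[2].round(0))
for tau in(40,30,20):
    R=Rg(np.radians(tau),-np.pi/2)
    for via in (None,(330,-680,260),(450,-640,260)):
        q=q0
        if via is not None:
            r=track(q,np.array(via),Rg(np.radians(20),-np.pi/2));show(f'{tau} via',r);q=r[0]
        r=track(q,K+n*40+16*R[:,2],R);show(f'{tau} pre ',r);q=r[0]
        r=track(q,K+16*R[:,2],R);show(f'{tau} gr  ',r);q=r[0]
        r=track(q,K+20*n+16*R[:,2],R);show(f'{tau} pull',r)
E
python3 t2.py
```

```text
40 pre  [ 0.89  1.29 -0.37  0.36 -0.11  1.98  0.69] err 27.6 0.076 clr [ 60.   4. 158.] elb [ 305. -408.  494.] wr [ 571. -684.  474.]
40 gr   [ 0.91  1.23 -0.37  0.6  -0.11  1.88  0.71] err 0.0 0.0 clr [ 73.   6. 135.] elb [ 292. -406.  524.] wr [ 569. -659.  442.]
40 pull [ 0.9   1.25 -0.37  0.49 -0.11  1.96  0.7 ] err 0.0 0.0 clr [ 68.   6. 136.] elb [ 297. -407.  512.] wr [ 570. -671.  458.]
40 via [ 1.15  1.13 -0.16  0.32  0.02  1.98  1.08] err 13.2 0.036 clr [187. 163. 228.] elb [ 178. -447.  569.] wr [ 337. -794.  614.]
40 pre  [ 0.89  1.29 -0.34  0.36 -0.13  1.98  0.69] err 27.8 0.076 clr [ 59.   3. 158.] elb [ 306. -407.  494.] wr [ 571. -684.  474.]
40 gr   [ 0.9   1.22 -0.35  0.6  -0.13  1.88  0.71] err 0.0 0.0 clr [ 71.   4. 135.] elb [ 294. -404.  525.] wr [ 569. -659.  443.]
40 pull [ 0.9   1.25 -0.35  0.49 -0.13  1.96  0.7 ] err 0.0 0.0 clr [ 66.   4. 136.] elb [ 299. -406.  513.] wr [ 570. -671.  458.]
40 via [ 0.99  1.24 -0.15  0.18 -0.03  1.98  0.92] err 49.0 0.05 clr [108.  73. 193.] elb [ 257. -432.  516.] wr [ 460. -753.  573.]
40 pre  [ 0.89  1.29 -0.34  0.36 -0
[... 2573 characters left out ...]
82. -330.  651.] wr [ 558. -550.  501.]
20 pull [ 0.83  0.96 -0.2   0.97 -0.07  1.48  0.72] err 0.0 0.0 clr [ 84.   0. 137.] elb [ 281. -333.  648.] wr [ 559. -563.  516.]
20 via [ 0.99  1.24 -0.15  0.18 -0.03  1.98  0.92] err 49.0 0.05 clr [108.  73. 193.] elb [ 257. -432.  516.] wr [ 460. -753.  573.]
20 pre  [ 0.83  0.97 -0.18  0.91 -0.08  1.53  0.73] err 0.0 0.0 clr [ 81.   0. 138.] elb [ 284. -334.  644.] wr [ 561. -576.  532.]
20 gr   [ 0.82  0.95 -0.19  1.03 -0.08  1.42  0.72] err 0.0 0.0 clr [ 81.   0. 135.] elb [ 284. -327.  652.] wr [ 558. -550.  501.]
20 pull [ 0.82  0.96 -0.18  0.97 -0.08  1.48  0.73] err 0.0 0.0 clr [ 81.   0. 137.] elb [ 284. -331.  649.] wr [ 559. -563.  516.]
```

```bash
cat >> ik.py <<'E'
def fj(q):
    h,L1,L2,L3,a,c,b0,b7,s1=x
    cz=lambda t:np.array([[np.cos(t),-np.sin(t),0],[np.sin(t),np.cos(t),0],[0,0,1.]])
    cy=lambda t:np.array([[np.cos(t),0,np.sin(t)],[0,1,0],[-np.sin(t),0,np.cos(t)]])
    R=np.eye(3);p=np.zeros(3);A=[];O=[]
    def ax(v):A.append(R@v);O.append(p.copy())
    Z=np.array([0,0,-1.]);Y=np.array([0,1.,0])
    ax(Z);R=R@cz(b0-q[0]);p=p+R@[s1,0,h];ax(Y);R=R@cy(q[1]);ax(Z);R=R@cz(-q[2]);p=p+R@[a,0,L1]
    ax(Y);R=R@cy(q[3]);p=p+R@[-a,0,0];ax(Z);R=R@cz(-q[4]);p=p+R@[0,0,L2]
    ax(Y);R=R@cy(q[5]);p=p+R@[c,0,0];ax(Z);R=R@cz(b7-q[6]);p=p+R@[0,0,L3]
    A=np.array(A).T;J=np.vstack([np.cross(A.T,p-np.array(O)).T/1000,A]);T=np.eye(4);T[:3,:3]=R;T[:3,3]=p;return T,J
jac=fj
def rv(M):
    c=(np.trace(M)-1)/2;w=np.array([M[2,1]-M[1,2],M[0,2]-M[2,0],M[1,0]-M[0,1]])/2;s=np.linalg.norm(w)
    if s<1e-9:return w
    return w/s*np.arctan2(s,c)
def track(q,P,R,steps=30,lam=1e-3,kn=0,qp=None,extra=10,path=None):
    q=np.array(q,float);T0=fj(q)[0];dr=rv(R@T0[:3,:3].T)
    for i in range(steps+extra):
        f=min(1,(i+1)/steps);Pd=T0[:3,3]+f*(P-T0[:3,3]);Rd=Ro.from_rotvec(f*dr).as_matrix()@T0[:3,:3]
        T,J=fj(q);e=np.r_[(Pd-T[:3,3])/1000,rv(Rd@T[:3,:3].T)]
        W=J.T@np.linalg.inv(J@J.T+lam*np.eye(6));dq=W@e
        if kn:dq+=(np.eye(7)-W@J)@(kn*(qp-q))
        q=np.clip(q+dq,lo,hi)
        if path is not None:path.append(q)
    T=fj(q)[0];return q,np.linalg.norm(T[:3,3]-P),np.linalg.norm(rv(R@T[:3,:3].T))
E
cat > t3.py <<'E'
from ik import *
q=np.array(S[-1]['qpos']);print(abs(fj(q)[0]-fk(x,q)).max())
qp=q.copy();
for tau in(40,35,30,25,20):
  for az in (-.5,-.25,0,.25,.5):
    R=Rg(np.radians(tau),-np.pi/2,az);best=None
    q1,e,r=track(q,K+16*R[:,2],R,lam=1e-5)
    for q3 in np.arange(-.2,-1.25,-.1):
        W=np.linalg.svd(fj(q1)[1])[2][6]
        for k in range(40):
            T,J=fj(q1);N=np.linalg.svd(J)[2][6];N=N/N[2];ee=np.r_[(K+16*R[:,2]-T[:3,3])/1000,rv(R@T[:3,:3].T)]
            q1=q1+N*np.clip(q3-q1[2],-.05,.05)+np.linalg.pinv(J)@ee
        T=fj(q1)[0]
        ok=np.linalg.norm(T[:3,3]-K-16*R[:,2])<1 and (q1>lo).all() and (q1<hi).all()
        c=segy(q1)[0]
        if ok and (best is None or c.min()>best[0].min()):best=(c,q1.copy())
    if best:print(tau,az,best[0].round(0),best[1].round(2))
E
python3 t3.py
```

```text
1.7053025658242404e-13
40 -0.5 [231. 112. 110.] [ 1.25  1.16 -0.9   1.06  0.15  1.39  0.55]
40 -0.25 [198. 108. 127.] [ 1.2   1.32 -1.2   0.84  0.48  1.7   0.39]
40 0 [126.  63. 135.] [ 1.06  1.37 -1.2   0.59  0.57  1.94  0.43]
35 -0.5 [258. 112. 109.] [ 1.32  1.24 -1.2   1.11  0.49  1.41  0.35]
35 -0.25 [203.  97. 127.] [ 1.21  1.28 -1.2   0.91  0.53  1.64  0.36]
35 0 [144.  64. 135.] [ 1.09  1.32 -1.2   0.72  0.6   1.85  0.39]
35 0.25 [ 75.   4. 133.] [ 0.93  1.3  -0.9   0.53  0.47  1.98  0.52]
30 -0.5 [253.  93. 108.] [ 1.3   1.21 -1.2   1.15  0.55  1.38  0.32]
30 -0.25 [207.  83. 126.] [ 1.21  1.25 -1.2   0.99  0.58  1.58  0.33]
30 0 [158.  60. 135.] [ 1.11  1.28 -1.2   0.83  0.64  1.76  0.34]
30 0.25 [111.  27. 133.] [ 1.01  1.31 -1.2   0.69  0.73  1.91  0.37]
30 0.5 [ 16.   0. 131.] [ 0.74  1.18 -0.2   0.59  0.03  1.89  0.69]
25 -0.5 [247.  73. 107.] [ 1.29  1.18 -1.2   1.19  0.62  1.36  0.27]
25 -0.25 [210.  67. 125.] [ 1.21  1.21 -1.2   1.06  0.64  1.52  0.28]
25 0 [170.  52. 135.] [ 1.13  1.24 -1.2   0.93  0.69  1.67  0.29]
25 0.25 [133.  29. 133.] [ 1.05  1.26 -1.2   0.83  0.75  1.8   0.3 ]
25 0.5 [100.   3. 132.] [ 0.98  1.28 -1.2   0.75  0.83  1.9   0.3 ]
20 -0.5 [240.  53. 105.] [ 1.27  1.15 -1.2   1.23  0.69  1.34  0.22]
20 -0.25 [211.  50. 124.] [ 1.21  1.18 -1.2   1.12  0.7   1.48  0.24]
20 0 [180.  40. 135.] [ 1.15  1.2  -1.2   1.03  0.74  1.6   0.24]
20 0.25 [151.  24. 134.] [ 1.09  1.22 -1.2   0.95  0.78  1.7   0.24]
20 0.5 [125.   7. 133.] [ 1.03  1.23 -1.2   0.89  0.84  1.78  0.23]
```

```bash
cat >> ik.py <<'E'
def Rf(tau,az):
    """tool z tilted; jaw axis perpendicular to n and z, psi~0"""
    z=Rg(tau,0,az)[:,2];y=np.cross(z,-n);y/=np.linalg.norm(y)
    if y[2]>0:y=-y
    return np.stack([np.cross(y,z),y,z],1)
def show(l,r):
    c,p=segy(r[0]);print(l,r[0].round(2),'err',r[1].round(1),r[2].round(3),'clr',c.round(0),'elb',p[1].round(0),'wr',p[2].round(0))
E
cat > t4.py <<'E'
from ik import *
q0=np.array(S[-1]['qpos'])
for tau in(40,35,30):
  for az in(-.35,-.5,-.7):
    R=Rf(np.radians(tau),az);print(tau,az,'dev',np.degrees(np.arccos(-n@R[:,2])).round(1),'y',R[:,1].round(2))
    via=np.array([400,-640,260]);r=track(q0,via,R);show('via',r)
    r=track(r[0],K+n*70+16*R[:,2],R);show('pre',r)
    r=track(r[0],K+16*R[:,2],R);show('gr',r)
    r=track(r[0],K+20*n+16*R[:,2],R);show('pull',r)
E
python3 t4.py
```

```text
40 -0.35 dev 12.8 y [-0.04 -0.77 -0.64]
via [ 1.15  1.41 -0.29  0.18 -0.24  1.98 -0.78] err 141.0 0.136 clr [171. 163. 177.] elb [ 195. -486.  432.] wr [ 355. -835.  430.]
pre [ 1.    1.13 -0.32  0.66 -0.28  1.78 -0.87] err 0.0 0.0 clr [122.  57. 139.] elb [ 243. -415.  569.] wr [ 495. -696.  495.]
gr [ 1.01  1.09 -0.33  0.93 -0.28  1.56 -0.81] err 0.0 0.0 clr [129.  47. 122.] elb [ 236. -407.  592.] wr [ 491. -651.  441.]
pull [ 1.01  1.1  -0.32  0.86 -0.28  1.62 -0.82] err 0.0 0.0 clr [128.  51. 127.] elb [ 237. -409.  588.] wr [ 492. -664.  456.]
40 -0.5 dev 18.3 y [-0.1  -0.77 -0.63]
via [ 1.2   1.33 -0.25  0.18 -0.33  1.98 -0.83] err 77.9 0.138 clr [199. 192. 205.] elb [ 167. -487.  473.] wr [ 307. -844.  500.]
pre [ 1.03  1.06 -0.28  0.83 -0.36  1.62 -0.87] err 0.0 0.0 clr [143.  70. 134.] elb [ 222. -407.  605.] wr [ 463. -684.  494.]
gr [ 1.03  1.03 -0.29  1.06 -0.37  1.43 -0.81] err 0.0 0.0 clr [146.  56. 110.] elb [ 219. -399.  619.] wr [ 459. -639.  441.]
pull [ 1.03  1.03 -0.29  1.   -0.36  1.48 -0.82] err 0.0 0.0 clr [146.  61. 117.] elb [ 219. -400.  617.] wr [ 460. -65
[... 3175 characters left out ...]
 [ 480. -591.  476.]
pull [ 0.84  0.93  0.03  1.09 -0.48  1.41 -1.27] err 0.0 0.0 clr [ 94.   0. 116.] elb [ 271. -330.  660.] wr [ 481. -604.  491.]
30 -0.7 dev 24.5 y [-0.56 -0.66 -0.5 ]
via [ 1.15  1.02  0.08  0.66 -0.49  1.79 -1.08] err 0.0 0.0 clr [198. 173. 175.] elb [ 167. -419.  624.] wr [ 290. -781.  586.]
pre [ 0.87  0.89  0.06  1.08 -0.54  1.4  -1.19] err 0.0 0.0 clr [111.  14. 121.] elb [ 254. -326.  678.] wr [ 454. -618.  528.]
gr [ 0.84  0.87  0.05  1.28 -0.57  1.23 -1.12] err 0.0 0.0 clr [105.   0.  90.] elb [ 260. -314.  685.] wr [ 450. -573.  475.]
pull [ 0.85  0.88  0.05  1.23 -0.56  1.28 -1.14] err 0.0 0.0 clr [107.   2.  99.] elb [ 258. -317.  684.] wr [ 451. -586.  490.]
```

```bash
cat > t5.py <<'E'
from ik import *
import sys,time
q0=np.array(S[-1]['qpos'])
rng=np.random.default_rng(int(sys.argv[1]))
goals=[(t,a) for t in(40,45,50) for a in(-.5,-.7,-.9)]
def rows(q,P,R):
    T=fj(q)[0];return max(np.linalg.norm(P-T[:3,3])/41.7,np.degrees(np.linalg.norm(rv(R@T[:3,:3].T)))/7.16)
best=[];t0=time.time()
while time.time()-t0<200:
    q=q0;vias=[];n_=0;mc=1e9;bad=False
    for k in range(rng.integers(1,4)):
        P=np.array([rng.uniform(150,450),rng.uniform(-750,-560),rng.uniform(150,420)])
        R=Ro.from_euler('xyz',[np.pi+rng.uniform(-.9,.9),rng.uniform(-.9,.9),rng.uniform(-2.2,2.2)]).as_matrix()
        n_+=rows(q,P,R);pa=[];r=track(q,P,R,steps=15,extra=5,path=pa)
        if r[1]>5 or r[2]>.02 or (r[0]<lo+.03).any() or (r[0]>hi-.03).any():bad=True;break
        mc=min(mc,min(segy(p)[0].min() for p in pa[::4]));q=r[0];vias.append((P,R))
        if mc<60:bad=True;break
    if bad or n_>90:continue
    for tau,az in goals:
        R=Rf(np.radians(tau),az);pa=[];g=q
        for off in(70,0,20):
            r=track(g,K+off*n+16*R[:,2],R,steps=15,extra=5,path=pa)
            g=r[0]
            if r[1]>2 or r[2]>.02:break
        else:
            c=min(mc,min(segy(p)[0].min() for p in pa[::4]))
            best.append((c,tau,az,n_,vias,g));
best.sort(key=lambda t:-t[0])
import pickle;pickle.dump(best[:20],open(f'b{sys.argv[1]}.pkl','wb'))
for b in best[:5]:print(round(b[0]),b[1],b[2],round(b[3]),[ (v[0].round(0).tolist(),Ro.from_matrix(v[1]).as_euler('xyz').round(2).tolist()) for v in b[4]],b[5].round(2))
E
nproc; for i in 1 2 3 4; do OMP_NUM_THREADS=1 python3 t5.py $i & done; wait
```

```text
4
this script no longer has the robot
107 50 -0.5 14 [([354.0, -686.0, 191.0], [-2.43, 0.76, -1.59])] [ 1.13  1.15 -0.48  0.91 -0.32  1.58 -0.43]
101 50 -0.5 17 [([216.0, -708.0, 354.0], [-2.48, 0.86, -2.03])] [ 1.16  1.16 -0.56  0.91 -0.26  1.57 -0.46]
100 50 -0.5 12 [([415.0, -665.0, 153.0], [-2.56, 0.64, -1.42])] [ 1.11  1.14 -0.41  0.91 -0.37  1.59 -0.4 ]
100 45 -0.5 38 [([165.0, -661.0, 339.0], [2.75, -0.56, -1.18]), ([157.0, -742.0, 275.0], [2.63, -0.13, 1.82])] [ 1.2   1.15 -0.7   0.96 -0.09  1.5  -0.75]
100 50 -0.5 38 [([165.0, -661.0, 339.0], [2.75, -0.56, -1.18]), ([157.0, -742.0, 275.0], [2.63, -0.13, 1.82])] [ 1.22  1.21 -0.76  0.91 -0.08  1.55 -0.56]
103 50 -0.5 16 [([214.0, -739.0, 241.0], [-2.41, 0.65, -1.92])] [ 1.12  1.14 -0.44  0.91 -0.35  1.59 -0.41]
101 50 -0.5 16 [([430.0, -626.0, 180.0], [-3.07, 0.73, -2.09])] [ 1.11  1.14 -0.42  0.91 -0.37  1.59 -0.41]
99 50 -0.5 16 [([420.0, -686.0, 392.0], [-2.59, 0.58, -2.01])] [ 1.11  1.14 -0.4   0.91 -0.38  1.59 -0.4 ]
99 50 -0.5 23 [([217.0, -691.0, 250.0], [2.68, 0.6, 1.82]), ([267.0, -697.0, 420.0], [2.98, 0.52, 2.17])]
[... 461 characters left out ...]
])] [ 1.11  1.14 -0.4   0.91 -0.38  1.59 -0.4 ]
94 50 -0.5 21 [([400.0, -703.0, 283.0], [2.43, 0.36, 1.42]), ([375.0, -732.0, 337.0], [2.89, 0.17, 1.76])] [ 1.09  1.13 -0.35  0.91 -0.42  1.6  -0.38]
94 50 -0.5 17 [([291.0, -725.0, 183.0], [-2.94, 0.14, -1.21]), ([315.0, -714.0, 310.0], [-2.82, -0.55, -1.44]), ([328.0, -691.0, 276.0], [-2.81, -0.65, -1.32])] [ 1.09  1.13 -0.35  0.91 -0.42  1.6  -0.38]
93 50 -0.5 23 [([159.0, -598.0, 179.0], [-2.87, 0.25, 0.63]), ([258.0, -701.0, 394.0], [2.89, -0.75, -1.18])] [ 1.09  1.13 -0.34  0.91 -0.43  1.6  -0.37]Exception ignored in: <_io.TextIOWrapper mode='rw' encoding='UTF-8'>
Traceback (most recent call last):
BrokenPipeError: [Errno 32] Broken pipe
```

```bash
cat > t6.py <<'E'
from ik import *
q0=np.array(S[-1]['qpos'])
for tau,az in((45,-.35),(45,-.5),(50,-.35),(50,-.5),(55,-.5)):
    R=Rf(np.radians(tau),az);print(tau,az,'dev',np.degrees(np.arccos(-n@R[:,2])).round(1),R.round(2).tolist())
    g=q0
    for l,off in(('via',None),('pre',70),('gr',0),('pull',20)):
        P=np.array([300,-660,220.]) if off is None else K+off*n+16*R[:,2]
        r=track(g,P,R);show(l,r);g=r[0]
E
python3 t6.py
```

```text
45 -0.35 dev 14.4 [[0.94, 0.31, 0.17], [0.11, -0.72, 0.69], [0.33, -0.62, -0.71]]
via [ 1.27  1.46 -0.3   0.18 -0.2   1.98 -0.31] err 152.9 0.189 clr [235. 233. 212.] elb [ 135. -510.  401.] wr [ 252. -875.  376.]
pre [ 1.02  1.2  -0.37  0.57 -0.29  1.86 -0.54] err 0.0 0.0 clr [124.  72. 139.] elb [ 241. -432.  538.] wr [ 489. -719.  474.]
gr [ 1.04  1.14 -0.37  0.86 -0.29  1.63 -0.47] err 0.0 0.0 clr [135.  66. 122.] elb [ 230. -425.  565.] wr [ 485. -674.  421.]
pull [ 1.03  1.15 -0.37  0.79 -0.29  1.69 -0.49] err 0.0 0.0 clr [133.  68. 127.] elb [ 232. -427.  560.] wr [ 486. -686.  436.]
45 -0.5 dev 19.9 [[0.95, 0.15, 0.27], [-0.07, -0.75, 0.65], [0.3, -0.64, -0.71]]
via [ 1.33  1.39 -0.28  0.18 -0.29  1.98 -0.46] err 98.9 0.199 clr [265. 264. 244.] elb [ 104. -512.  439.] wr [ 200. -884.  441.]
pre [ 1.07  1.11 -0.35  0.78 -0.37  1.68 -0.64] err 0.0 0.0 clr [153.  90. 134.] elb [ 212. -426.  579.] wr [ 454. -705.  474.]
gr [ 1.07  1.08 -0.35  1.02 -0.37  1.48 -0.57] err 0.0 0.0 clr [158.  79. 111.] elb [ 207. -420.  595.] wr [ 450. -661.  420.]
pull [ 1.07  1.09 -0.35  0.96 -0.37
[... 1183 characters left out ...]
  0.91 -0.34  1.58 -0.42] err 0.0 0.0 clr [173. 107. 118.] elb [ 192. -444.  563.] wr [ 443. -693.  413.]
55 -0.5 dev 25.7 [[0.81, 0.5, 0.32], [0.1, -0.65, 0.76], [0.58, -0.58, -0.57]]
via [ 1.32  1.54 -0.47  0.18 -0.26  1.98 -0.23] err 174.7 0.205 clr [259. 258. 191.] elb [ 112. -519.  362.] wr [ 223. -883.  312.]
pre [ 1.14  1.24 -0.55  0.66 -0.32  1.78 -0.35] err 0.0 0.0 clr [174. 130. 134.] elb [ 191. -464.  518.] wr [ 438. -743.  426.]
gr [ 1.17  1.21 -0.54  0.92 -0.32  1.58 -0.27] err 0.0 0.0 clr [189. 126. 111.] elb [ 176. -464.  534.] wr [ 434. -698.  373.]
pull [ 1.16  1.21 -0.54  0.86 -0.32  1.63 -0.3 ] err 0.0 0.0 clr [186. 128. 118.] elb [ 179. -464.  532.] wr [ 435. -711.  389.]
```

```bash
cat > t7.py <<'E'
from ik import *
log()
S_=json.loads(open('log.jsonl').read().split('\n')[-2]);g=np.array(S_['qpos'])
R=Rf(np.radians(50),-.45);print('dev',np.degrees(np.arccos(-n@R[:,2])).round(1),R.round(3).tolist())
Rh=Rf(np.radians(30),-.8)
for l,P,Rr in(('v1',np.array([340,-600,240.]),Rh),('v2',np.array([440,-570,240.]),R),('pre',K+80*n+16*R[:,2],R),('pre2',K+40*n+16*R[:,2],R),('gr',K+16*R[:,2],R),('pull',K+19*n+16*R[:,2],R)):
    pa=[];r=track(g,P,Rr,path=pa);show(l+str(P.round(0)),r);g=r[0]
    print('   path clr',min(segy(p)[0].min() for p in pa).round(0),'rows',)
E
python3 t7.py
```

```text
1.1833 q [ 1.15   1.083  0.074  0.624 -0.195  1.978 -0.406] p [ 284.8 -611.4  219. ] r [-2.592  0.085  0.014] F [11.1  3.5 -2.3] w 84.8704
dev 20.7 [[0.876, 0.408, 0.259], [0.106, -0.685, 0.721], [0.472, -0.604, -0.643]]
v1[ 340. -600.  240.] [ 1.19  0.85  0.12  1.06 -0.51  1.57 -0.89] err 0.0 0.0 clr [230. 204. 137.] elb [ 135. -377.  694.] wr [ 218. -729.  567.]
   path clr 137.0 rows
v2[ 440. -570.  240.] [ 1.18  1.3  -0.27  0.28 -0.43  1.98 -0.35] err 63.5 0.174 clr [191. 180. 163.] elb [ 174. -480.  489.] wr [ 331. -831.  489.]
   path clr 111.0 rows
pre[ 565. -478.  214.] [ 1.05  1.2  -0.29  0.6  -0.46  1.85 -0.4 ] err 0.0 0.0 clr [134.  90. 139.] elb [ 231. -438.  537.] wr [ 459. -737.  459.]
   path clr 90.0 rows
pre2[ 563. -452.  184.] [ 1.05  1.16 -0.29  0.77 -0.45  1.73 -0.34] err 0.0 0.0 clr [140.  87. 127.] elb [ 225. -432.  556.] wr [ 457. -711.  429.]
   path clr 87.0 rows
gr[ 560. -427.  153.] [ 1.05  1.14 -0.29  0.91 -0.45  1.62 -0.29] err 0.0 0.0 clr [142.  81. 115.] elb [ 223. -428.  565.] wr [ 455. -685.  399.]
   path clr 81.0 rows
pull[ 561. -439.  168.] [ 1.05  1.15 -0.29  0.85 -0.45  1.67 -0.31] err 0.0 0.0 clr [141.  84. 121.] elb [ 224. -430.  562.] wr [ 456. -698.  413.]
   path clr 81.0 rows
```

```bash
cat > go.py <<'E'
from ik import *
import sys
a=sys.argv
P=eval(a[1]);R=eval(a[2])
s=log();T=fk(x,s['qpos']);print('model err',(T[:3,3]-s['eef_pos']).round(1))
plan(P,R);pa=[];r=track(s['qpos'],P,R,path=pa);show('->'+str(np.round(P)),r);print('pathclr',min(segy(p)[0].min() for p in pa).round(0))
E
python3 go.py "np.array([340,-600,240.])" "Rf(np.radians(30),-.8)"
python3 - <<'E'
E
```

```text
1.1833 q [ 1.15   1.083  0.074  0.624 -0.195  1.978 -0.406] p [ 284.8 -611.4  219. ] r [-2.592  0.085  0.014] F [11.1  3.5 -2.3] w 84.8704
model err [-0.7  0.3  0.5]
shift cm [ 5.33 -2.24 -1.63] rot [0.006 0.432 0.573] deg 41.1
->[ 340. -600.  240.] [ 1.19  0.85  0.12  1.06 -0.51  1.57 -0.89] err 0.0 0.0 clr [230. 204. 137.] elb [ 135. -377.  694.] wr [ 218. -729.  567.]
pathclr 137.0
```

{"name": "carry_out", "arguments": {
  "series": [
    [[0.9,-0.4,-0.3,0,0.08,0.1,8.5],[1.8,-0.8,-0.6,0,0.15,0.2,8.5],[2.7,-1.2,-0.9,0,0.23,0.3,8.5],[3.6,-1.5,-1.1,0,0.3,0.4,8.5],[4.5,-1.9,-1.4,0,0.37,0.49,8.5]]
  ]
}}

```text
clock: 1.6
eef_pos: [308.9, -614.8, 240.4]
tool_rot: [-2.659, 0.027, -0.64]
force: [0.5, -0.1, 0.6]
width: 85.0
```

```bash
python3 go.py "np.array([440,-570,240.])" "Rf(np.radians(40),-.7)";python3 go.py "np.array([440,-570,240.])" "Rf(np.radians(35),-.8)"
```

```text
1.6 q [ 1.201  0.875  0.168  1.005 -0.478  1.616 -0.824] p [ 308.9 -614.8  240.4] r [-2.659  0.027 -0.64 ] F [ 0.5 -0.1  0.6] w 84.968
model err [-5.6 -5.7 -2.8]
shift cm [  7.84 -10.19   5.15] rot [ 0.214  0.028 -0.331] deg 22.6
->[ 440. -570.  240.] [ 1.15  0.99  0.01  0.86 -0.57  1.71 -0.68] err 0.0 0.0 clr [200. 167. 107.] elb [ 165. -412.  636.] wr [ 300. -756.  530.]
pathclr 107.0
1.6 q [ 1.201  0.875  0.168  1.005 -0.478  1.616 -0.824] p [ 308.9 -614.8  240.4] r [-2.659  0.027 -0.64 ] F [ 0.5 -0.1  0.6] w 84.968
model err [-5.6 -5.7 -2.8]
shift cm [  7.84 -10.19   5.15] rot [ 0.124  0.062 -0.129] deg 10.9
->[ 440. -570.  240.] [ 1.11  0.9   0.07  1.   -0.58  1.57 -0.84] err 0.0 0.0 clr [194. 152. 107.] elb [ 171. -380.  673.] wr [ 299. -721.  549.]
pathclr 107.0
```

{"name": "carry_out", "arguments": {
  "series": [
    [[1.6,-2,1,0.045,0,-0.07,8.5],[3.1,-4.1,2.1,0.09,0,-0.135,8.5],[4.7,-6.1,3.1,0.13,0.01,-0.2,8.5],[6.2,-8.2,4.1,0.17,0.02,-0.265,8.5],[7.8,-10.2,5.2,0.21,0.03,-0.33,8.5]]
  ]
}}

```text
clock: 2.02
eef_pos: [440.8, -567.8, 240.4]
tool_rot: [-2.466, -0.182, -0.371]
force: [0.3, -0.2, 0.3]
width: 85.1
```

```bash
python3 fit.py | head -1; python3 go.py "np.array([530,-515,240.])" "Rf(np.radians(45),-.6)"; python3 go.py "K+80*n" "Rf(np.radians(50),-.45)";
```

```text
19.51 (-1, -1, -1, -1) [ 3.19887e+02  5.64639e+02  3.79068e+02  3.79692e+02  1.08370e+01
2.0167 q [ 1.163  0.98   0.006  0.882 -0.578  1.685 -0.657] p [ 440.8 -567.8  240.4] r [-2.466 -0.182 -0.371] F [ 0.3 -0.2  0.3] w 85.0612
model err [-1.8 -6.2 -0.2]
shift cm [ 6.28 -5.62  6.04] rot [ 0.107 -0.03  -0.224] deg 14.3
->[ 530. -515.  240.] [ 1.06  1.06 -0.08  0.76 -0.59  1.76 -0.6 ] err 0.0 0.0 clr [141. 109. 121.] elb [ 224. -439.  586.] wr [ 409. -760.  504.]
pathclr 102.0
2.0167 q [ 1.163  0.98   0.006  0.882 -0.578  1.685 -0.657] p [ 440.8 -567.8  240.4] r [-2.466 -0.182 -0.371] F [ 0.3 -0.2  0.3] w 85.0612
model err [-1.8 -6.2 -0.2]
shift cm [ 7.95 -7.18  9.69] rot [ 0.239 -0.077 -0.551] deg 34.7
->[ 561. -489.  225.] [ 1.02  1.21 -0.16  0.51 -0.57  1.93 -0.39] err 0.0 0.0 clr [104.  82. 142.] elb [ 261. -458.  509.] wr [ 471. -770.  464.]
pathclr 82.0
```

{"name": "carry_out", "arguments": {
  "series": [
    [[2.1,-1.9,2,0.036,-0.01,-0.075,8.5],[4.2,-3.7,4,0.07,-0.02,-0.15,8.5],[6.3,-5.6,6,0.107,-0.03,-0.224,8.5],[6.3,-5.6,6,0.107,-0.03,-0.224,8.5]]
  ]
}}

```text
clock: 2.35
eef_pos: [536.5, -509.3, 238.8]
tool_rot: [-2.398, -0.308, -0.169]
force: [1.4, 0.7, -1.0]
width: 85.3
```

```bash
python3 go.py "K+55*n" "Rf(np.radians(48),-.5)"; python3 - <<'E'
from h import *
s=read_state();d=get_image("wrist");cv2.imwrite("pics/w1.png",d["img"]);a=get_image("scene");cv2.imwrite("pics/s1.png",a["img"])
E
```

```text
2.35 q [ 1.069  1.058 -0.084  0.775 -0.601  1.734 -0.576] p [ 536.5 -509.3  238.8] r [-2.398 -0.308 -0.169] F [ 1.4  0.7 -1. ] w 85.2775
model err [-2.6 -7.8 -0.3]
shift cm [ 0.58 -0.39  5.36] rot [ 0.071 -0.038 -0.189] deg 11.8
->[ 559. -474.  205.] [ 1.02  1.12 -0.13  0.76 -0.57  1.76 -0.43] err 0.0 0.0 clr [114.  81. 134.] elb [ 251. -441.  557.] wr [ 458. -742.  454.]
pathclr 81.0
```

View pics/w1.png

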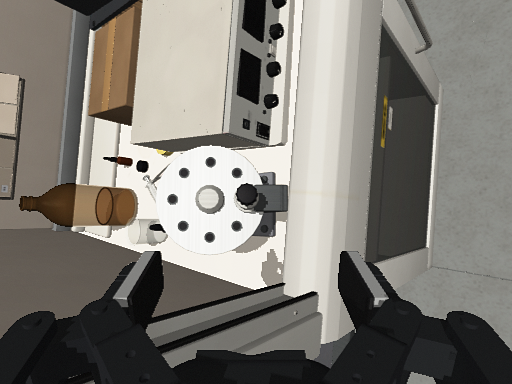

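View pics/s1.png

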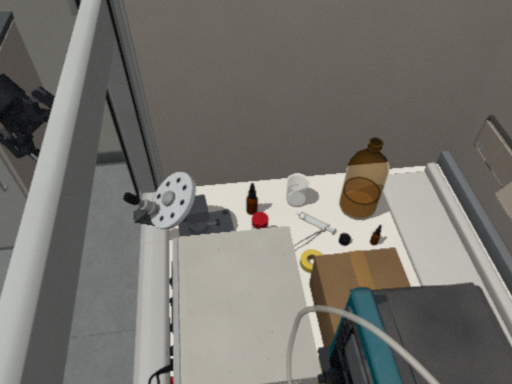

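```bash
cat >> h.py <<'E'
def wT(d,s):
    M=np.eye(4);M[:3,:3]=Rt(s);M[:3,3]=s['eef_pos'];return M@d["T_tool_cam"]
def proj(d,P,T=None):
    T=d["T"] if T is None else T
    c=T[:3,:3].T@(np.array(P)-T[:3,3]);return (d["mtx"]@(c/c[2]))[:2],c[2]
E
python3 - <<'E'
from h import *
s=read_state();d=get_image("wrist");T=wT(d,s);a=get_image("scene")
print('scene TCP',proj(a,s['eef_pos']),'wrist knob',proj(d,[555.8,-438.5,163.2],T))
x0,y0,x1,y1=234,182,260,208
vv,uu=np.mgrid[y0:y1,x0:x1];m=(d["img"][y0:y1,x0:x1].max(-1)<50)
P=dep(d,uu[m],vv[m],T);print(m.sum(),uu[m].mean(),vv[m].mean(),np.percentile(P,[5,50,95],axis=0).round(1))
cv2.imwrite("pics/w1c.png",cv2.resize(d["img"][150:240,190:310],None,fx=6,fy=6,interpolation=cv2.INTER_CUBIC))
E
```

```text
scene TCP (array([ 84.17219653, 167.53670289]), np.float64(848.0529716127791)) wrist knob (array([242.79694859, 189.31555534]), np.float64(303.8838712577799))
394 247.0761421319797 192.14720812182742 [[ 542.1 -452.6  121.3]
 [ 553.5 -445.   170.5]
 [ 561.7 -421.1  177.8]]
```

View pics/w1c.png

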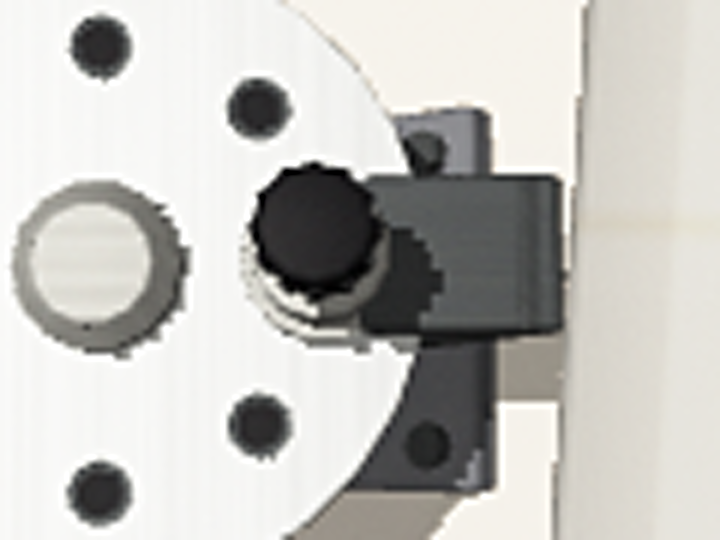

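{"name": "carry_out", "arguments": {
  "series": [
    [[0.2,-0.1,1.8,0.024,-0.013,-0.063,8.5],[0.4,-0.25,3.6,0.047,-0.025,-0.126,8.5],[0.6,-0.4,5.4,0.071,-0.038,-0.189,8.5],[0.6,-0.4,5.4,0.071,-0.038,-0.189,8.5]]
  ]
}}

```text
clock: 2.88
eef_pos: [553.0, -477.9, 203.2]
tool_rot: [-2.39, -0.401, -0.001]
force: [0.8, 0.9, -0.5]
width: 85.3
```

```bash
python3 go.py "K+16*Rf(np.radians(48),-.5)[:,2]" "Rf(np.radians(48),-.5)"; python3 - <<'E'
from h import *
s=read_state();d=get_image("wrist");T=wT(d,s);n=np.array([.067,-.637,.768]);K=np.array([555.8,-438.5,163.2])
print(proj(d,K+15*n,T),proj(d,K-15*n,T))
I=d["img"].copy()
for k in(15,-15):
    u=proj(d,K+k*n,T)[0];cv2.circle(I,(int(round(u[0])),int(round(u[1]))),2,(0,0,255),-1)
cv2.imwrite("pics/w2.png",I)
cv2.imwrite("pics/w2c.png",cv2.resize(I[130:250,170:330],None,fx=5,fy=5,interpolation=cv2.INTER_CUBIC))
E
```

```text
2.8833 q [ 1.041  1.112 -0.128  0.777 -0.573  1.732 -0.409] p [ 553.  -477.9  203.2] r [-2.39e+00 -4.00e-01 -1.00e-03] F [ 0.8  0.9 -0.5] w 85.3
model err [-1.7 -8.8  0.2]
shift cm [-1.3  -0.3   7.06] rot [ 0.005  0.002 -0.011] deg 0.7
->[ 560. -428.  152.] [ 1.    1.08 -0.13  1.   -0.57  1.57 -0.33] err 0.0 0.0 clr [112.  67. 118.] elb [ 253. -429.  576.] wr [ 458. -696.  401.]
pathclr 67.0
(array([246.76285217, 211.41382586]), np.float64(238.12173226736272)) (array([247.13366207, 211.0464717 ]), np.float64(268.0840110558674))
```

View pics/w2c.png

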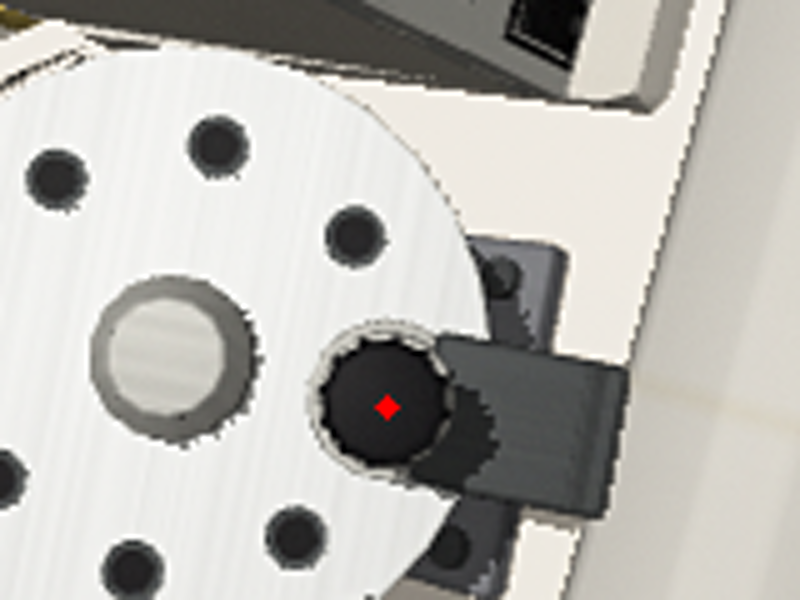

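View pics/w2.png

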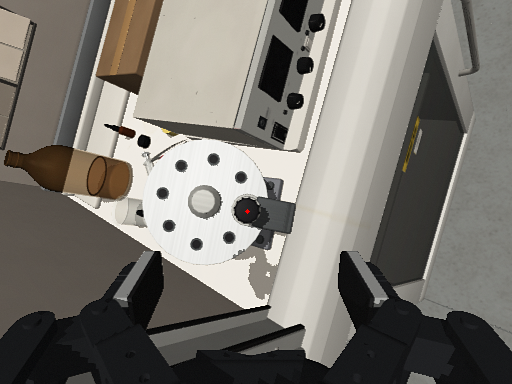

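{"name": "carry_out", "arguments": {
  "series": [
    [[-0.4,-0.1,1.8,0,0,0,8.5],[-0.7,-0.2,3.5,0,0,0,8.5],[-1,-0.25,5.2,0,0,0,8.5],[-1.3,-0.3,7,0,0,0,8.5],[-1.3,-0.3,7,0,0,0,8.5]]
  ]
}}

```text
clock: 3.35
eef_pos: [558.8, -429.2, 154.6]
tool_rot: [-2.393, -0.398, -0.004]
force: [1.0, 1.1, -0.6]
width: 84.4
```

```bash
python3 go.py "K+16*Rf(np.radians(48),-.5)[:,2]" "Rf(np.radians(48),-.5)"; python3 - <<'E'
from h import *
d=get_image("wrist");cv2.imwrite("pics/w3.png",d["img"])
E
```

```text
3.35 q [ 1.016  1.074 -0.134  1.007 -0.576  1.548 -0.332] p [ 558.8 -429.2  154.6] r [-2.393 -0.398 -0.004] F [ 1.   1.1 -0.6] w 84.3974
model err [  2.  -10.    0.8]
shift cm [0.06 0.05 0.3 ] rot [ 0.008  0.002 -0.014] deg 0.9
->[ 560. -428.  152.] [ 1.    1.08 -0.14  1.   -0.57  1.57 -0.33] err 0.0 0.0 clr [112.  67. 118.] elb [ 253. -429.  576.] wr [ 458. -696.  401.]
pathclr 67.0
```

View pics/w3.png

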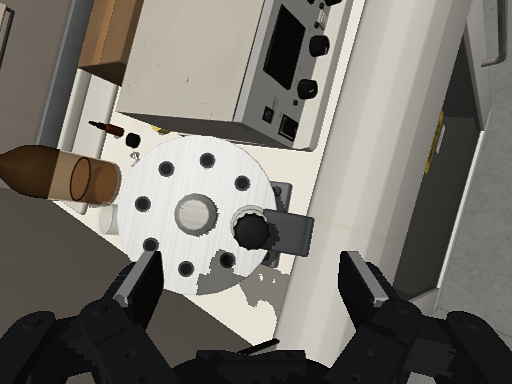

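{"name": "carry_out", "arguments": {
  "series": [
    [[0,0,0.2,0,0,0,6],[0,0,0.2,0,0,0,3],[0,0,0.2,0,0,0,0],[0,0,0.2,0,0,0,0],[0,0,0.2,0,0,0,0]]
  ]
}}

```text
clock: 3.82
eef_pos: [560.8, -429.8, 154.2]
tool_rot: [-2.396, -0.402, -0.002]
force: [0.3, -0.3, -0.0]
width: 25.0
```

{"name": "carry_out", "arguments": {
  "series": [
    [[0,0,0,0,0,0,0],[0,0,0,0,0,0,0],[0,0,0,0,0,0,0],[0,0,0,0,0,0,0],[0,0,0,0,0,0,0]]
  ]
}}

```text
clock: 4.23
eef_pos: [560.9, -429.0, 153.8]
tool_rot: [-2.395, -0.402, -0.002]
force: [0.7, -0.5, -0.2]
width: -0.1
```

```bash
python3 - <<'E'
from h import *
s=log();n=np.array([.067,-.637,.768]);print((Rt(s).T@n).round(3),s['force']@n)
d=get_image("wrist");cv2.imwrite("pics/w4.png",d["img"])
E
```

```text
4.2333 q [ 1.014  1.075 -0.135  1.006 -0.577  1.545 -0.33 ] p [ 560.9 -429.   153.8] r [-2.395e+00 -4.020e-01 -2.000e-03] F [ 0.7 -0.5 -0.2] w -0.0727
[ 0.363  0.006 -0.932] 0.19451809828102035
```

View pics/w4.png

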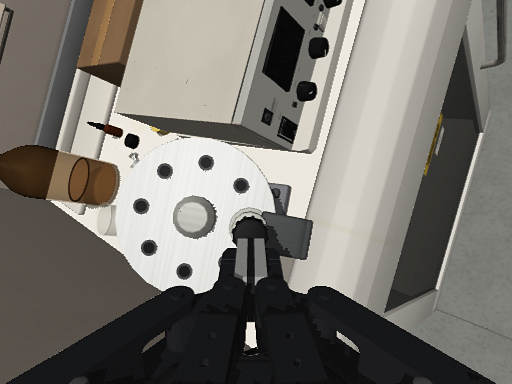

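```bash
python3 - <<'E'
from h import *
s=read_state();d=get_image("wrist");T=wT(d,s)
print(proj(d,s['eef_pos'],T),proj(d,s['eef_pos']-Rt(s)[:,2]*19,T))
n=np.array([.067,-.637,.768]);K=np.array([555.8,-438.5,163.2]);print(proj(d,K+15*n,T),proj(d,K,T))
for v in range(212,262,4):print(v,[(int(d["z_map"][v,u])) for u in range(226,280,4)])
cv2.imwrite("pics/w4c.png",cv2.resize(d["img"][180:300,170:330],None,fx=5,fy=5,interpolation=cv2.INTER_CUBIC))
b=get_image("top");cv2.imwrite("pics/t4.png",cv2.resize(b["img"][130:250,310:470],None,fx=5,fy=5,interpolation=cv2.INTER_CUBIC));print('top',proj(b,s['eef_pos']),proj(b,K))
E
```

```text
(array([250.58773092, 223.93871386]), np.float64(197.1538823426289)) (array([250.62439418, 237.34764105]), np.float64(179.1142143874087))
(array([250.35674437, 237.55501879]), np.float64(169.01399205390283)) (array([250.20646567, 235.19357127]), np.float64(183.99380897365262))
212 [251, 251, 251, 233, 233, 216, 215, 229, 234, 234, 226, 227, 252, 356]
216 [251, 250, 233, 216, 215, 214, 216, 214, 216, 226, 225, 225, 225, 225]
220 [250, 251, 233, 215, 171, 170, 170, 170, 171, 213, 226, 225, 226, 225]
224 [250, 233, 215, 170, 170, 169, 170, 169, 169, 170, 215, 225, 225, 225]
228 [251, 231, 189, 170, 169, 169, 169, 171, 170, 169, 175, 225, 225, 225]
232 [250, 232, 169, 169, 171, 169, 169, 170, 169, 169, 170, 224, 224, 227]
236 [248, 250, 169, 171, 170, 169, 169, 171, 170, 169, 170, 224, 224, 225]
240 [251, 251, 169, 151, 150, 150, 153, 150, 150, 151, 169, 224, 224, 223]
244 [251, 250, 250, 147, 147, 146, 147, 148, 146, 147, 225, 225, 224, 224]
248 [249, 151, 151, 142, 143, 143, 143, 143, 143, 144, 151, 151, 153, 224]
252 [148, 148, 147, 139, 141, 139, 140, 140, 139, 139, 148, 148, 148, 147]
256 [144, 144, 144, 136, 135, 137, 136, 137, 136, 138, 145, 145, 145, 144]
260 [142, 142, 141, 133, 134, 134, 133, 132, 133, 133, 141, 140, 140, 140]
top (array([382.87100846, 191.82322019]), np.float64(808.8303024026236)) (array([388.52500366, 193.9125036 ]), np.float64(798.7824215232058))
```

View pics/w4c.png

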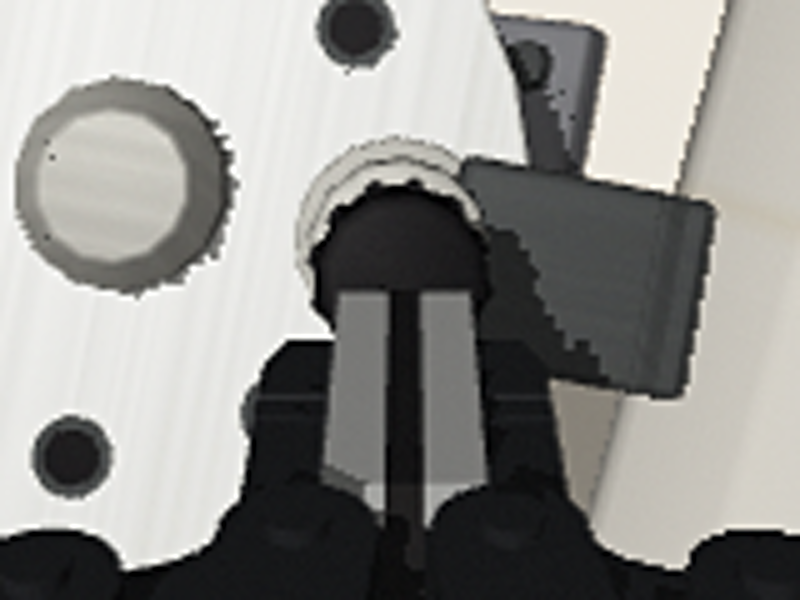

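View pics/t4.png

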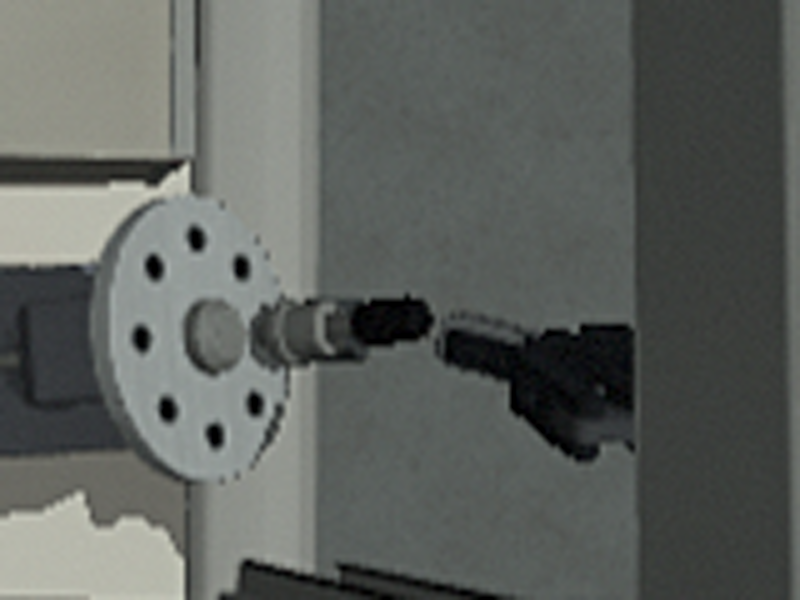

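The jaws shut on nothing. The wrist picture puts the fingertips at (250,238), just in front of the knob face, while the reported TCP projects to (251,224), about 45 mm further along the fingers. I'll check that offset in the top view before moving.

```bash
python3 - <<'E'
from h import *
s=read_state();b=get_image("top");d=get_image("wrist");T=wT(d,s);R=Rt(s)
for k in(0,-20,-44,-60):print(k,proj(b,s['eef_pos']+k*R[:,2]),proj(d,s['eef_pos']+k*R[:,2]+11*R[:,0],T))
# dark finger pixels in top view depth
vv,uu=np.mgrid[192:206,396:412];P=dep(b,uu.ravel(),vv.ravel());P=P[(P[:,2]>100)&(P[:,2]<320)]
t=(P-s['eef_pos'])@R;print(t[np.argsort(-t[:,2])][:12].round(0).tolist())
vv,uu=np.mgrid[236:262,235:266];m=d["z_map"][236:262,235:266]<165;P=dep(d,uu[m],vv[m],T);t=(P-s['eef_pos'])@R;print(np.percentile(t,[0,1,50,99,100],axis=0).round(1))
E
```

```text
0 (array([382.86513563, 191.81738796]), np.float64(808.7927388547602)) (array([250.58110137, 207.92312735]), np.float64(193.70099277428625))
-20 (array([391.04601087, 194.14938575]), np.float64(794.4034427657244)) (array([250.61994676, 220.65274032]), np.float64(174.7118687820952))
-44 (array([401.26295624, 197.06177509]), np.float64(777.1362874588818)) (array([250.67937919, 240.12871835]), np.float64(151.924919991466))
-60 (array([408.33027872, 199.07634931]), np.float64(765.6248505876532)) (array([250.73000585, 256.71905166]), np.float64(136.73362079771312))
[[2.0, 10.0, -26.0], [-1.0, 6.0, -28.0], [-2.0, -7.0, -38.0], [-7.0, -6.0, -38.0], [4.0, -5.0, -39.0], [7.0, -7.0, -39.0], [-4.0, -8.0, -39.0], [-9.0, -7.0, -39.0], [-4.0, -5.0, -40.0], [3.0, -8.0, -40.0], [2.0, -4.0, -41.0], [1.0, -8.0, -41.0]]
[[   6.7   -7.8 -180.8]
 [   7.2   -7.4  -64.8]
 [  11.3   -0.3  -54.2]
 [  12.1    6.4  -41.8]
 [  81.1    7.1  -40.9]]
```

```bash
cat > fit2.py <<'E'
import numpy as np,json
from scipy.optimize import least_squares
from scipy.spatial.transform import Rotation as Ro
S=[json.loads(l) for l in open('log.jsonl')]
cz=lambda t:np.array([[np.cos(t),-np.sin(t),0],[np.sin(t),np.cos(t),0],[0,0,1.]])
cy=lambda t:np.array([[np.cos(t),0,np.sin(t)],[0,1,0],[-np.sin(t),0,np.cos(t)]])
Z=np.array([0,0,-1.]);Y=np.array([0,1.,0])
def fj(q,x):
    R=np.eye(3);p=np.zeros(3);A=[];O=[];pts=[np.array([0,0,0.])]
    t=x[:21].reshape(7,3);b0,b7=x[21:23];o=x[23:30]
    for i in range(7):
        if i==1: pts.append(p.copy())
        if i==3: pts.append(p.copy())
        if i==5: pts.append(p.copy())
        v=Y if i in(1,3,5) else Z
        A.append(R@v);O.append(p.copy())
        a=q[i]+o[i]
        R=R@(cy(a) if i in(1,3,5) else cz(-a));p=p+R@t[i]
    R=R@cz(b7);pts.append(p.copy())
    return R,p,np.array(A).T,np.array(O),pts
x0=np.zeros(30);t=x0[:21].reshape(7,3);t[0,2]=340;t[2,2]=520;t[4,2]=385;t[6,2]=375;x0[22]=np.pi/2
sc=np.zeros(30);s=sc[:21].reshape(7,3);s[:]=15;s[0]=[15,15,60];s[1]=[1,1,1];s[2]=[30,15,80];s[3]=[30,15,1];s[4]=[15,15,80];s[5]=[30,15,1];s[6]=[1,1,80];sc[21:23]=.02;sc[23:]=.01
def res(u):
    x=x0+u*sc;r=[]
    for s in S:
        R,p,*_=fj(s['qpos'],x);r+=list((p-s['eef_pos'])/1.0)
        r+=list(Ro.from_matrix(Ro.from_euler('xyz',s['tool_rot']).as_matrix().T@R).as_rotvec()*300)
    return np.r_[r,u*.5]
k=least_squares(res,np.zeros(30));X=x0+k.x*sc
json.dump(X.tolist(),open('x2.json','w'))
r=k.fun[:-30].reshape(-1,6);print(abs(r).max(0).round(2),(X[:21].reshape(7,3)).round(0).tolist(),X[21:].round(3))
E
python3 fit2.py
```

```text
[0.04 0.04 0.04 0.01 0.04 0.04] [[0.0, -11.0, 336.0], [0.0, -0.0, 0.0], [0.0, -8.0, 559.0], [-0.0, -8.0, -0.0], [0.0, -0.0, 382.0], [-0.0, -0.0, 0.0], [0.0, 0.0, 387.0]] [-0.     1.571  0.    -0.    -0.     0.     0.    -0.     0.   ]
```

```bash
cat > ik2.py <<'E'
from ik import *
import fit2,ik
X2=np.array(json.load(open('x2.json')))
def fj(q):
    R,p,A,O,pts=fit2.fj(q,X2);T=np.eye(4);T[:3,:3]=R;T[:3,3]=p
    return T,np.vstack([np.cross(A.T,p-O).T/1000,A])
ik.fj=fj
def segy(q):
    p=np.array(fit2.fj(q,X2)[4][1:]);out=[]
    for a,b in zip(p[:-1],p[1:]):
        L=a+(b-a)*np.linspace(0,1,60)[:,None]
        dx=np.maximum(np.maximum(365-L[:,0],L[:,0]-420),0);dy=np.maximum(-465-L[:,1],0);out.append(np.hypot(dx,dy).min())
    return np.array(out),p
ik.segy=segy
D=57
E
sed -i 's/fit2.py/x/;s/^r=k.fun.*$/pass/' fit2.py
sed -i 's/from ik import/from ik2 import/;s/T=fk(x,s\[.qpos.\])/T=fj(s["qpos"])[0]/' go.py
cat > t8.py <<'E'
from ik2 import *
s=log();q=s['qpos']
for tau,az in((48,-.5),(52,-.5),(56,-.5),(52,-.4),(56,-.4),(56,-.3)):
    R=Rf(np.radians(tau),az);g=q;print(tau,az,np.degrees(np.arccos(-n@R[:,2])).round(1))
    for off in(50,0,19):
        pa=[];r=track(g,K+off*n+D*R[:,2],R,path=pa);g=r[0];show(str(off),r)
E
python3 t8.py
```

```text
4.4833 q [ 1.014  1.075 -0.135  1.006 -0.577  1.545 -0.33 ] p [ 560.9 -429.   153.9] r [-2.395e+00 -4.020e-01 -2.000e-03] F [-1.  -0.6 -0.6] w -0.3735
48 -0.5 21.3
50 [ 1.    1.09 -0.14  0.94 -0.58  1.58 -0.36] err 0.0 0.0 clr [113.  66. 131.] elb [ 252. -429.  592.] wr [ 465. -697.  423.]
0 [ 0.99  1.08 -0.15  1.08 -0.59  1.46 -0.3 ] err 0.0 0.0 clr [110.  57. 115.] elb [ 255. -424.  597.] wr [ 461. -665.  384.]
19 [ 1.    1.08 -0.14  1.03 -0.58  1.51 -0.32] err 0.0 0.0 clr [112.  61. 121.] elb [ 253. -426.  596.] wr [ 463. -677.  399.]
52 -0.5 23.7
50 [ 1.03  1.13 -0.19  0.91 -0.59  1.62 -0.23] err 0.0 0.0 clr [122.  82. 130.] elb [ 243. -444.  574.] wr [ 459. -711.  405.]
0 [ 1.03  1.12 -0.2   1.05 -0.59  1.5  -0.17] err 0.0 0.0 clr [120.  74. 115.] elb [ 245. -441.  578.] wr [ 456. -679.  367.]
19 [ 1.03  1.12 -0.2   1.   -0.59  1.55 -0.19] err 0.0 0.0 clr [121.  77. 121.] elb [ 244. -442.  577.] wr [ 457. -691.  381.]
56 -0.5 26.4
50 [ 1.06  1.17 -0.24  0.87 -0.6   1.66 -0.13] err 0.0 0.0 clr [130.  96. 131.] elb [ 235. -458.  554.] wr [ 454. -723.  386.]
0 [ 1.06  1.16 -0.24  1
[... 708 characters left out ...]
. 135.] elb [ 251. -461.  529.] wr [ 480. -732.  386.]
0 [ 1.03  1.2  -0.26  0.92 -0.54  1.64  0.02] err 0.0 0.0 clr [114.  79. 122.] elb [ 251. -457.  538.] wr [ 476. -700.  348.]
19 [ 1.03  1.2  -0.26  0.86 -0.54  1.69 -0.01] err 0.0 0.0 clr [115.  81. 127.] elb [ 250. -459.  536.] wr [ 477. -713.  363.]
56 -0.3 20.5
50 [ 1.01  1.27 -0.28  0.62 -0.49  1.89  0.06] err 0.0 0.0 clr [ 96.  71. 138.] elb [ 269. -462.  500.] wr [ 506. -739.  386.]
0 [ 1.01  1.24 -0.28  0.81 -0.48  1.75  0.14] err 0.0 0.0 clr [ 99.  67. 128.] elb [ 266. -458.  515.] wr [ 503. -707.  348.]
19 [ 1.01  1.25 -0.28  0.74 -0.48  1.8   0.11] err 0.0 0.0 clr [ 99.  69. 132.] elb [ 266. -460.  511.] wr [ 504. -719.  363.]
```

```bash
python3 go.py "K+50*n+D*Rf(np.radians(56),-.4)[:,2]" "Rf(np.radians(56),-.4)"
```

```text
4.4833 q [ 1.014  1.075 -0.135  1.006 -0.577  1.545 -0.33 ] p [ 560.9 -429.   153.9] r [-2.395e+00 -4.020e-01 -2.000e-03] F [-1.  -0.6 -0.6] w -0.3735
model err [ 0.  0. -0.]
shift cm [ 1.72 -0.96 -0.46] rot [ 0.168  0.036 -0.394] deg 24.6
->[ 573. -425.  170.] [ 1.04  1.22 -0.26  0.75 -0.55  1.77 -0.05] err 0.0 0.0 clr [114.  85. 135.] elb [ 251. -461.  529.] wr [ 480. -732.  386.]
pathclr 74.0
```

{"name": "carry_out", "arguments": {
  "series": [
    [[0,0,-1.5,0,0,0,8.5],[0.5,-0.3,-1.5,0.05,0.01,-0.11,8.5],[0.9,-0.5,-1.2,0.095,0.02,-0.22,8.5],[1.4,-0.8,-0.8,0.14,0.03,-0.33,8.5],[1.7,-1,-0.5,0.168,0.036,-0.394,8.5]]
  ]
}}

```text
clock: 4.9
eef_pos: [572.2, -425.3, 169.4]
tool_rot: [-2.389, -0.703, 0.309]
force: [-0.1, 0.5, -0.5]
width: 60.3
```

{"name": "carry_out", "arguments": {
  "series": [
    [[0,0,0,0,0,0,8.5],[0,0,0,0,0,0,8.5],[0,0,0,0,0,0,8.5]]
  ]
}}

```text
clock: 5.15
eef_pos: [572.3, -425.4, 170.3]
tool_rot: [-2.389, -0.698, 0.305]
force: [0.3, 0.8, -0.0]
width: 84.8
```

```bash
python3 go.py "K+D*Rf(np.radians(56),-.4)[:,2]" "Rf(np.radians(56),-.4)"; python3 - <<'E'
from h import *
d=get_image("wrist");cv2.imwrite("pics/w5.png",d["img"])
E
```

```text
5.15 q [ 1.037  1.213 -0.256  0.756 -0.546  1.771 -0.053] p [ 572.3 -425.4  170.3] r [-2.39  -0.698  0.306] F [ 0.3  0.8 -0. ] w 84.8241
model err [ 0.  0. -0.]
shift cm [-1.96  0.06  4.66] rot [ 0.001 -0.    -0.002] deg 0.1
->[ 570. -393.  131.] [ 1.03  1.2  -0.26  0.92 -0.54  1.64  0.02] err 0.0 0.0 clr [114.  79. 122.] elb [ 251. -457.  538.] wr [ 476. -701.  348.]
pathclr 79.0
```

View pics/w5.png

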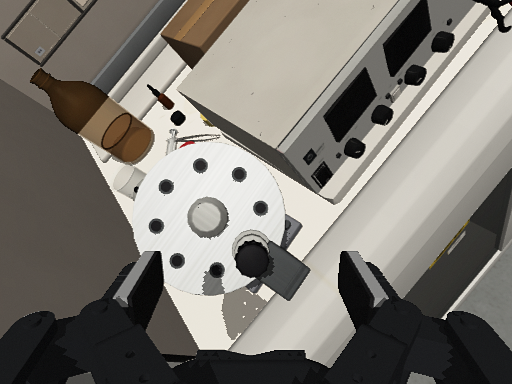

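{"name": "carry_out", "arguments": {
  "series": [
    [[-0.5,0,1.2,0,0,0,8.5],[-1,0.03,2.4,0,0,0,8.5],[-1.5,0.05,3.5,0,0,0,8.5],[-2,0.06,4.7,0,0,0,8.5],[-2,0.06,4.7,0,0,0,8.5]]
  ]
}}

```text
clock: 5.62
eef_pos: [568.5, -391.1, 130.0]
tool_rot: [-2.385, -0.696, 0.305]
force: [0.3, 0.6, 0.3]
width: 84.8
```

```bash
python3 go.py "K+D*Rf(np.radians(56),-.4)[:,2]" "Rf(np.radians(56),-.4)"; python3 - <<'E'
from h import *
d=get_image("wrist");cv2.imwrite("pics/w6.png",d["img"])
E
```

```text
5.6167 q [ 1.033  1.197 -0.258  0.923 -0.539  1.641  0.018] p [ 568.5 -391.1  130. ] r [-2.385 -0.696  0.305] F [0.3 0.6 0.3] w 84.838
model err [ 0. -0. -0.]
shift cm [ 0.11  0.12 -0.23] rot [-0.003  0.    -0.003] deg 0.2
->[ 570. -393.  131.] [ 1.03  1.2  -0.26  0.92 -0.54  1.64  0.02] err 0.0 0.0 clr [114.  79. 122.] elb [ 251. -458.  538.] wr [ 476. -701.  348.]
pathclr 78.0
```

View pics/w6.png

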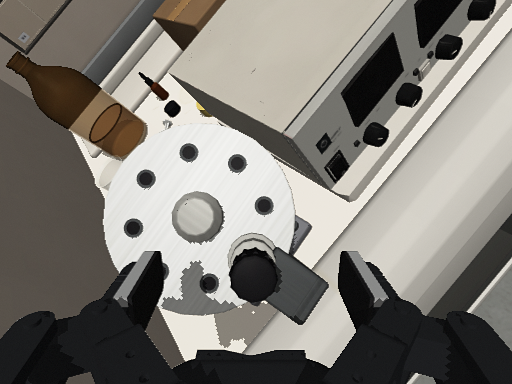

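{"name": "carry_out", "arguments": {
  "series": [
    [[0.1,0.1,-0.1,0,0,0,6],[0.1,0.1,-0.1,0,0,0,3],[0.1,0.1,-0.1,0,0,0,0],[0.1,0.1,-0.1,0,0,0,0],[0.1,0.1,-0.1,0,0,0,0]]
  ]
}}

```text
clock: 6.08
eef_pos: [570.8, -394.3, 131.6]
tool_rot: [-2.39, -0.699, 0.307]
force: [0.4, 0.0, -0.1]
width: 25.1
```

{"name": "carry_out", "arguments": {
  "series": [
    [[0,0,0,0,0,0,0],[0,0,0,0,0,0,0],[0,0,0,0,0,0,0],[0,0,0,0,0,0,0]]
  ]
}}

```text
clock: 6.42
eef_pos: [570.0, -393.8, 132.3]
tool_rot: [-2.388, -0.699, 0.307]
force: [-5.5, -0.0, 5.9]
width: 18.4
```

```bash
python3 - <<'E'
from h import *
s=log();n=np.array([.067,-.637,.768]);print((Rt(s).T@n).round(3),s['force']@n)
d=get_image("wrist");cv2.imwrite("pics/w7.png",d["img"])
E
```

```text
6.4167 q [ 1.033  1.199 -0.258  0.91  -0.54   1.649  0.015] p [ 570.  -393.8  132.3] r [-2.388 -0.699  0.307] F [-5.5 -0.   5.9] w 18.3737
[ 0.396 -0.002 -0.918] 4.136481556173573
```

View pics/w7.png

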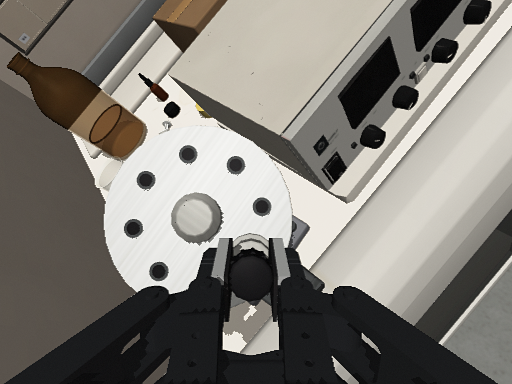

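Gripped: width is 18.4 mm and the knob sits between the pads at (252,275). Now I'll pull along the axis, which is (0.396, 0, -0.918) in tool axes.

{"name": "carry_out", "arguments": {
  "series": [
    [[0.13,0,-0.29,0,0,0,0],[0.25,0,-0.59,0,0,0,0],[0.38,0,-0.88,0,0,0,0],[0.5,0,-1.17,0,0,0,0],[0.63,0,-1.47,0,0,0,0]]
  ]
}}

```text
clock: 6.88
eef_pos: [570.4, -401.1, 141.3]
tool_rot: [-2.381, -0.696, 0.306]
force: [-3.0, 10.3, -6.1]
width: 18.3
```

```bash
python3 - <<'E'
from h import *
s=log();n=np.array([.067,-.637,.768]);print((s['eef_pos']-[570.0,-393.8,132.3])@n,s['force']@n)
d=get_image("wrist");cv2.imwrite("pics/w8.png",cv2.resize(d["img"][180:320,170:330],None,fx=4,fy=4))
vv,uu=np.mgrid[262:290,240:264];T=wT(d,s);P=dep(d,uu.ravel(),vv.ravel(),T);print('knob face along n from K',np.median((P-[555.8,-438.5,163.2])@n),np.median(P,0))
E
```

```text
6.8833 q [ 1.032  1.206 -0.258  0.866 -0.539  1.688 -0.006] p [ 570.4 -401.1  141.3] r [-2.381 -0.696  0.306] F [-3.  10.3 -6.1] w 18.3416
11.553398933792987 -11.405439674649035
knob face along n from K 25.599334329729434 [ 559.59575765 -454.03523629  183.29535346]
```

View pics/w8.png

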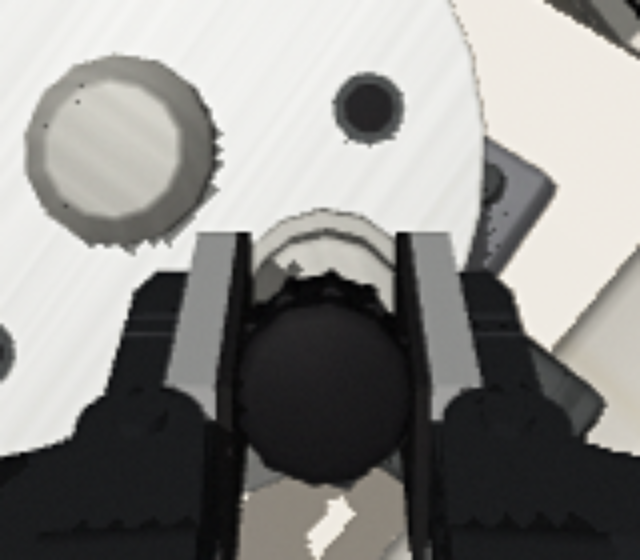

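{"name": "carry_out", "arguments": {
  "series": [
    [[0.08,0,-0.18,0,0,0,0],[0.16,0,-0.37,0,0,0,0],[0.24,0,-0.55,0,0,0,0],[0.24,0,-0.55,0,0,0,0],[0.24,0,-0.55,0,0,0,0]]
  ]
}}

```text
clock: 7.35
eef_pos: [570.7, -404.4, 145.3]
tool_rot: [-2.38, -0.695, 0.306]
force: [-2.9, 10.5, -7.1]
width: 18.2
```

```bash
cat > chk.py <<'E'
from h import *
s=log();n=np.array([.067,-.637,.768]);dd=s['eef_pos']-np.array([570.0,-393.8,132.3]);print('moved',dd@n,'off-axis',(dd-(dd@n)*n).round(1),'F.n',s['force']@n)
d=get_image("wrist");cv2.imwrite("pics/w9.png",d["img"])
vv,uu=np.mgrid[265:288,242:262];T=wT(d,s);P=dep(d,uu.ravel(),vv.ravel(),T);print('knob face along n from K',np.median((P-[555.8,-438.5,163.2])@n)-15)
E
python3 chk.py
```

```text
7.35 q [ 1.032  1.208 -0.257  0.848 -0.539  1.702 -0.014] p [ 570.7 -404.4  145.3] r [-2.38  -0.695  0.306] F [-2.9 10.5 -7.1] w 18.1777
moved 16.77060078839187 off-axis [-0.4  0.1  0.1] F.n -12.339782972908896
knob face along n from K 15.778047817210492
```

{"name": "carry_out", "arguments": {
  "series": [
    [[0.06,0,-0.14,0,0,0,0],[0.12,0,-0.28,0,0,0,0],[0.12,0,-0.28,0,0,0,0],[0.12,0,-0.28,0,0,0,0]]
  ]
}}

```text
clock: 7.73
eef_pos: [570.6, -405.2, 146.4]
tool_rot: [-2.377, -0.694, 0.305]
force: [-3.6, 13.2, -10.0]
width: 18.3
```

```bash
python3 chk.py
```

```text
7.7333 q [ 1.031  1.211 -0.258  0.84  -0.539  1.71  -0.018] p [ 570.6 -405.2  146.4] r [-2.377 -0.694  0.306] F [ -3.6  13.2 -10. ] w 18.2662
moved 18.08681588839348 off-axis [-0.6  0.2  0.2] F.n -16.31683936026881
knob face along n from K 17.114029695687627
```

{"name": "carry_out", "arguments": {
  "series": [
    [[0.02,0,-0.05,0,0,0,0],[0.02,0,-0.05,0,0,0,0],[0.02,0,-0.05,0,0,0,0],[0.02,0,-0.05,0,0,0,0],[0.02,0,-0.05,0,0,0,0]]
  ]
}}

```text
clock: 8.2
eef_pos: [570.6, -405.2, 146.4]
tool_rot: [-2.376, -0.693, 0.305]
force: [-2.8, 14.3, -11.1]
width: 18.2
```

{"name": "carry_out", "arguments": {
  "series": [
    [[0,0,0,0,0,0,0],[0,0,0,0,0,0,0],[0,0,0,0,0,0,0],[0,0,0,0,0,0,0],[0,0,0,0,0,0,0]]
  ]
}}

```text
clock: 8.62
eef_pos: [570.6, -405.2, 146.4]
tool_rot: [-2.376, -0.693, 0.305]
force: [-2.2, 15.3, -11.2]
width: 18.1
```

```bash
python3 chk.py; python3 - <<'E'
from h import *
a=get_image("scene");I=cv2.imread("pics/scene0.png");print('diff in bystander area',cv2.absdiff(a["img"],I)[160:240,230:400].max())
cv2.imwrite("pics/s9.png",a["img"])
E
```

```text
8.6167 q [ 1.031  1.211 -0.258  0.839 -0.538  1.711 -0.019] p [ 570.6 -405.2  146.4] r [-2.376 -0.693  0.305] F [ -2.2  15.3 -11.2] w 18.1408
moved 18.140485571865415 off-axis [-0.6  0.2  0.2] F.n -18.516145078683767
knob face along n from K 17.15312127126748
diff in bystander area 28
```

View pics/w9.png

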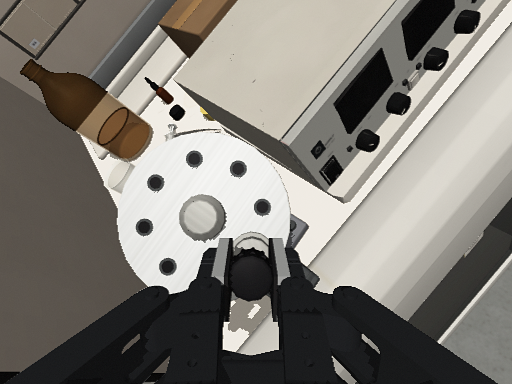

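View pics/s9.png

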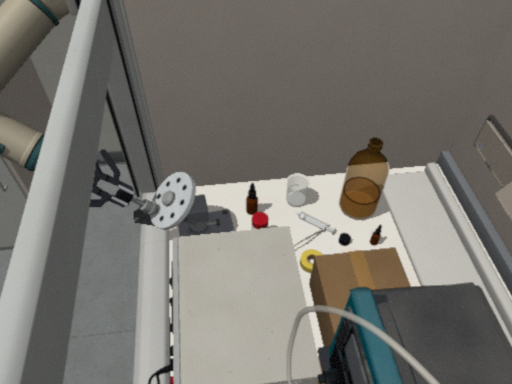

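The plunger is at its stop, holding steady with 18.5 N on the axis. The bottles at (252,200) and (297,190) are standing as before. I'm handing the job in.

```bash
python3 -c "
from cell import *
print(finish_job())"
```

```text
the job is handed in; nothing more can be done
None
```

The plunger is pulled fully back and was still held in the gripper when I handed the job in at about 8.7 s of the 32 s allowed. `finish_job` gives no verdict, so success rests on my own checks below.

**What I did:** I found the knob from the scene and top cameras and confirmed it with the wrist camera. I brought the arm round the wall's front end, keeping its centre line at least about 65 mm from the wall by my own fitted arm model. I then gripped the barrel about 23° off the plunger's axis, which kept the arm clear of the wall, and pulled along the axis.

**Last checks:**
- **Pull:** the tool had moved 18.1 mm along the axis, and the wrist camera's depth put the knob face 17.2 mm out. The 1 mm difference is within calibration.
- **Force:** the force along the axis was about 18 N, above the 12 N spring, so the plunger is against its stop. It rose slowly, from 16.3 to 18.5 N, over the last second of holding.
- **Grip:** the opening stayed at about 18.2 mm with no slip over the last second.
- **Bottles:** the vial and the dropper bottle look unmoved and upright in the scene image compared with the start.

**What went wrong or disagreed:**
- **First grasp:** it closed on nothing. Both the wrist and top views showed the real fingertips about 41 mm short of the reported TCP. I corrected for that and the second grasp held.
- **Joint 6:** it touched about 1.978 of its 1.98 rad limit early on. I steered away from it after that.

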